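# Refit battery packs in a power unit and lock them in

### The arm

A 7-joint arm with a two-finger parallel gripper is mounted at the origin on the work surface. World frame = base frame: x ahead of the robot, y to its left, z up, the work surface at z = 0. Lengths are in m, angles in rad, forces in N, time in s.
With the tool pointing down it reaches from about 0.425 to 0.875 m from the base axis. Payload 4.7 kg.
Tool frame: the origin (TCP) lies where the fingers leave the gripper's body, on its centre line; the fingertips stand 70 mm ahead of it and the grasp point (between the pads) lies 51 mm ahead of it; z points along the fingers, y is the line along which they close (so a half turn about z gives the same grasp; the last joint's range is limited). The gripper opens to 87 mm and grips with 3 to 60 N. Pads are 19 mm wide; open, the fingers measure 117 mm over their backs; the gripper's body (75 mm by 190 mm) begins 51 mm behind the grasp point.
Start: joints at [1.359, 0.321, -0.07, 1.45, 0.023, 1.371, -0.057], TCP at [0.146, -0.634, 0.292] pointing down, gripper open.
Joint ranges: [-2.86, 2.86], [-0.3, 2.09], [-1.38, 1.24], [0.06, 2.45], [-1.56, 4.7], [0.09, 2.05], [-2.69, 2.69]. Speed limits (rad/s): [2.57, 2.57, 3.14, 3.14, 3.14, 3.14, 3.14].

### API

Orientations are given as a rotation vector (axis times angle).
In Python, from bench import ctrl gives the robot as it stands.
- The arm moves only by the tool play_rows, never from a script. Its argument "increments" is a list that holds one entry, the list of rows, each a list of 7 numbers: the shift along the tool's x, y, z as a fraction of full scale, then the turn, a rotation vector about the tool's x, y, z as a fraction of full scale, then the gripper command: -1 is shut, 1 is fully open, values between are in proportion. A call has 1 to 8 rows; each row is the pose to reach, as a shift and turn from the pose commanded when the call began, along the tool's axes at that moment; what a row does not reach only later rows make up. Full scale, the value 1, is 0.1 m for a shift and 90 degrees for a turn. A row lasts 1/10 s, in which the tool goes at most 50 mm and 8.59 degrees, less where a joint would pass 70% of its speed; a pose out of reach is approached as far as the arm can. A call with a number of a shift or a turn outside -1 to 1 is refused whole. A call with a gripper value outside its range is refused whole. The fingers move at their own pace and stop on an object; "squeeze" is the grip in N (left out, the last holds). Time passes only in rows, so rows that repeat a pose let the fingers close. It gives the time, the measured TCP pose, the force, the opening and the grip force at its end, in the units of the state.
- ctrl.get_state(): the state, without advancing time (a new reading comes with each control period).
- ctrl.get_image(name): name is "scene" or "top"; returns the picture (480x640x3 uint8, red, green, blue); there is no depth.
- ctrl.get_calibration(name): a dict with "vertical_fov" (degrees; the focal length in pixels is half the picture's height over the tangent of half this angle, whatever the lens; pixels are square), "cx", "cy" (the principal point, pixels), "R" (3x3) and "t" (3): a world point X has camera coordinates R X + t. Camera axes: x right, y down, z forward; pixel columns grow to the right and rows downward; lengths in m; the calibration is good to about 2 mm. A picture is of the moment at which its call begins. get_calibration takes no time and is no camera call.
- ctrl.close_job(): hands the job in; it is judged then, once.
The state is a dict: "time": time; "joint_positions": joint angles; "qd": joint speeds; "joint_torque": joint torques, N m; "position": TCP position; "tool_rot": TCP orientation; "ft_force": force on the tool from outside, world axes, zero at the start; "torque": the same for the moment, N m; "grip_width": opening from 0.0 (shut) to 1.0 (fully open); "grip_force": force on a finger pad.
Only numpy, scipy, OpenCV 4.12 (cv2) and the standard library are available. Lean on these libraries where they do the work, as an engineer would, in place of code of your own. Each camera call takes 0.05 s, during which the arm holds its last target. There are 200 camera calls.

### The job

Fit every battery pack lying on the bench into a bay of the open power unit (any bay, one each): hook its tongue under the bay's lip at a tilt, then swing the heel down until the pack lies flat on the bay floor. Then turn the brass captive nut clockwise with the fingers about a third of a turn, and finish it with the wrench, not the fingers, to its stop, so that the locking bar covers the heels. Lay the wrench flat back on the tool mat and leave the other things on the bench where they are.

Things in the scene. Friction and masses are not known exactly. Their poses are not given: they have to be found in the camera images.
- pack_a: Black battery pack, 0.35 kg. Origin: centre of the underside of its main block (x -53..53, y -26..26, z 0..24 mm), z up. Grey tongue, 40 wide, 6 thick, along the bottom at x -77..-53 (toe end). Grey ledge, 52 wide, 12 high, at x 53..67 (heel end). Carrying rib on top to grip: x -30..30, y -7..7, z 24..50. At the start it lies flat, toe end roughly to the robot. May be absent.
- pack_b: Battery pack, as pack_a, interchangeable with the others; may be absent.
- pack_c: Battery pack, as pack_a, interchangeable with the others; may be absent.
- chassis: Open power unit fixed to the bench; origin: centre of its underside, z up, +x roughly away from the robot. Three bays side by side, floor at z 8 mm. Dividers rise to z 22, 57 mm clear between. A toe wall (inner face x -80, top z 30) carries a lip over x -80..-66, z 24..30, across all bays. Heel wall: inner face x 70, 6 thick, top z 18. Block under the nut: x 2..58, y -163..-107, top z 50.
- bay_left (a point): Centre of the floor of the left (+y) bay, axes as the chassis. A seated pack has its origin here and the same axes (toe to -x), with 3 mm play each way along x, 2.5 along y. It cannot go in flat: slide the tongue under the lip (16 mm clear) with the heel raised about 0.4 rad, then bring the heel down inside the heel wall, turning about the tongue's tip.
- bay_middle (a point): The same for the middle bay.
- bay_right (a point): The same for the right bay, next to the nut.
- nut_base (a point): Brass hexagon nut, vertical axis, 40 mm across flats, 36 high, captive on the lock block. This point lies on its axis at its underside, 53 mm above the bench, z up, and turns with it. One pair of flats faces the point's own +y and -y, the others at 60 degree steps.
- lock_nut (a joint): Turn of the nut in rad: 0 to 0.25 at the start, grows clockwise seen from above, hard stop at 3.0, stays where left, needs 0.12 N m throughout. It drives the locking bar 5.3 mm per rad. Turn it to about 2.1 by fingers, no further than 2.5 by fingers, then by wrench to the stop.
- lock_bar (a joint): Slide of the steel locking bar (24 x 255 x 10 mm, at z 22..32 of the chassis, beyond the heel wall) towards the packs, m: 0 open, 0.016 when the nut is at its stop, then it lies over the heel ledges.
- wrench: Flat steel open-ended wrench, 187 mm long, 0.25 kg. Origin on the underside, below the middle of the rubber handle sleeve to grip (x -42..42, 18 wide, 20 mm high); z up. Jaws open to +x: gap y -21.5..21.5 from x 85 to 128, 67 over both, steel at z 4..16. On the nut, the nut's axis lies at x 110 and two flats are parallel to the wrench's x (about 0.18 rad play).
- tool_mat: Cork mat fixed on the bench between robot and power unit, 95 (x) x 240 (y) x 2 mm. Origin: centre of its underside. The wrench lies on it at the start, jaws to the right (-y).
- multimeter: Yellow hand multimeter, 150 x 75 x 32 mm; leave alone.
- mug: White mug; leave alone.
- screwdriver: Screwdriver; leave alone.
- tape_roll: White roll of tape, 90 mm across, 25 high; leave alone.
- flux_bottle: Bottle, 110 mm high; leave alone.
Not all that is in view belongs to the job. What is shaped like the pack_b but orange is not meant.

How it is judged:
By the outcome, as a careful person would: the job done as asked, in the order asked, and still so for the second after the job is handed in, with the robot touching nothing.
Of pack_a, pack_b, pack_c only 2 to 3 are there at a start; the rules pass over those that are not, and their reading is None.
At some moment in a run one of pack_a, pack_b, pack_c, wrench may be knocked a few centimetres aside while the robot is not near it.
Once in a run the grip may slacken for a moment while it holds something.
It also fails if it takes over 210 s, if anything falls off the work surface, if the arm or the gripper's body presses on something with over 40 N, if the wrist force passes 120 N, or if a joint passes its speed limit or range.

## Working session

There is one attempt and no reset: what is moved stays moved. The work goes in short steps, Python scripts to look and compute and a tool call to move; the robot and the scene stay as the last step left them, time stands still between calls to the robot, and variables do not carry over. Pictures are saved under pics/ and viewed, at most 14 in all, crops included, and the job is handed in when it is done.

Besides the shell and the picture viewer there is one more tool, called in YAML: its name, and indented under it one key for each argument. play_rows: Moves the arm, as the interface text tells. Shift numbers are shares of 0.1 m and turn numbers shares of 90 degrees, none past 1 either way. Its arguments: {"type":"object","properties":{"increments":{"type":"array"},"squeeze":{"type":"number"}},"required":["increments"]}

```bash
ls; mkdir -p pics; python3 - <<'E'
from bench import ctrl
import cv2,numpy as np
for n in("scene","top"):
    cv2.imwrite(f"pics/{n}0.png",ctrl.get_image(n)[:,:,::-1])
    c=ctrl.get_calibration(n);print(n,c)
print(ctrl.get_state())
E
```

```text
pics
scene {'vertical_fov': 45.37686956877922, 'cx': 321.3550275009368, 'cy': 240.94047083097806, 'R': array([[ 0.15886393,  0.9872361 , -0.01127504],
       [ 0.79628421, -0.13487116, -0.58969587],
       [-0.58368973,  0.08470327, -0.80754669]]), 't': array([-0.09200765, -0.35627909,  1.61139759])}
top {'vertical_fov': 42.39631049755834, 'cx': 311.1533394278764, 'cy': 236.12266591113604, 'R': array([[-2.24901485e-02, -9.99741472e-01, -3.34392313e-03],
       [-9.94179913e-01,  2.27172759e-02, -1.05310146e-01],
       [ 1.05358885e-01,  9.56020383e-04, -9.94433804e-01]]), 't': array([0.03587982, 0.52816703, 1.70302859])}
{'time': 0.1, 'joint_positions': array([ 1.35908407,  0.32173386, -0.07011726,  1.45159217,  0.02258467,
        1.37079901, -0.05688675]), 'qd': array([ 4.27353438e-04, -1.20326084e-03,  7.04033492e-05, -2.13107792e-03,
        6.65417767e-04,  1.75871115e-03, -8.15859092e-04]), 'joint_torque': array([-4.10040302e-04, -4.92570341e+01, -4.05925792e-01, -3.13395452e+01,
       -6.41463208e-02,  3.95276304e-02,  3.70401131e-05]), 'position': array([ 0.14542782, -0.63311894,  0.29126111]), 'tool_rot': array([-3.11986366e+00, -3.53866482e-01,  4.18091689e-04]), 'ft_force': array([-0.52587314, -0.42713407, -0.45398005]), 'torque': array([-0.01239101,  0.04331849,  0.06451219]), 'grip_force': 0.0, 'grip_width': 0.9981700636709746}
```

View pics/top0.png

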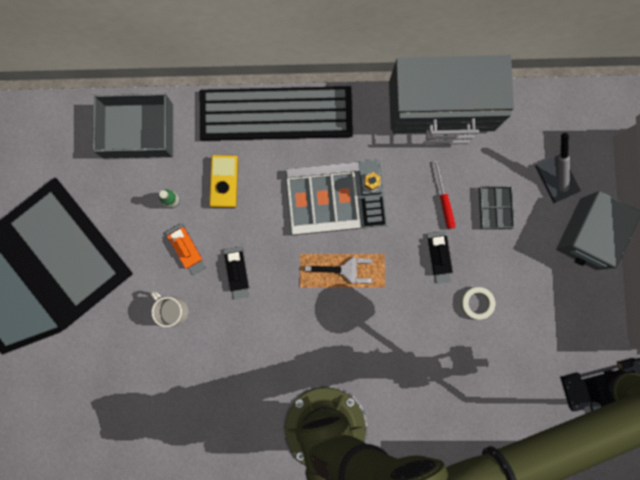

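View pics/scene0.png

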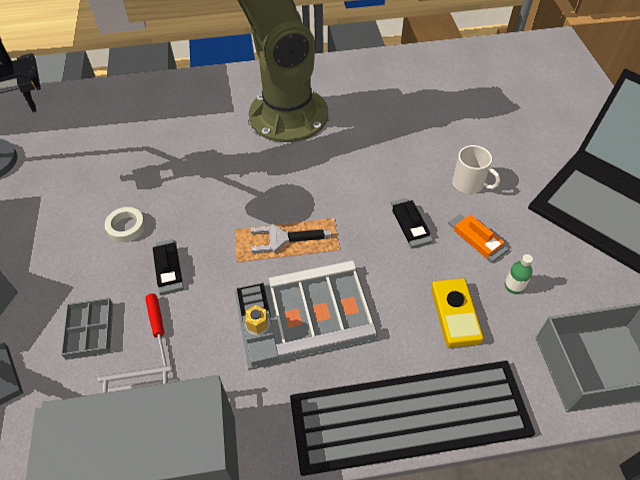

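Two black packs are on the bench, at top-view pixels (235,270) and (440,257). The orange look-alike at (184,248) is not meant. The chassis is at (323,200), the nut at (372,180) and the wrench at (340,269). Next I enlarge this area.

```bash
cat > h.py <<'E'
import numpy as np,cv2
from bench import ctrl
from scipy.spatial.transform import Rotation as Ro
CAL={n:ctrl.get_calibration(n) for n in("scene","top")}
def proj(n,X):
    c=CAL[n];f=240/np.tan(np.radians(c["vertical_fov"]/2))
    p=np.atleast_2d(X)@c["R"].T+c["t"];return p[:,:2]/p[:,2:]*f+[c["cx"],c["cy"]]
def unproj(n,uv,z):
    c=CAL[n];f=240/np.tan(np.radians(c["vertical_fov"]/2))
    d=c["R"].T@np.array([(uv[0]-c["cx"])/f,(uv[1]-c["cy"])/f,1]);o=-c["R"].T@c["t"]
    return o+d*(z-o[2])/d[2]
def crop(n,im,x0,y0,x1,y1,s,out,lines=()):
    a=cv2.resize(im[y0:y1,x0:x1,::-1],None,fx=s,fy=s,interpolation=cv2.INTER_CUBIC)
    for P,col in lines:
        q=((proj(n,P)-[x0,y0]+.5)*s*8).astype(np.int32)
        cv2.polylines(a,[q.reshape(-1,1,2)],False,col,1,cv2.LINE_AA,3)
    cv2.imwrite(out,a);print(a.shape)
E
python3 - <<'E'
from h import *
t=cv2.imread("pics/top0.png")[:,:,::-1];s=cv2.imread("pics/scene0.png")[:,:,::-1]
crop("top",t,215,150,460,300,3.25,"pics/t1.png")
crop("scene",s,145,190,435,375,2.75,"pics/s1.png")
for n,uv,z in[("top",(235,270),.024),("top",(440,257),.024),("top",(372,180),.089),("top",(323,200),.02),("top",(340,269),.01),("scene",(257,320),.089),("scene",(411,222),.024),("scene",(167,265),.024)]:print(n,uv,unproj(n,uv,z).round(4))
E
```

```text
(488, 796, 3)
(509, 798, 3)
top (235, 270) [0.4391 0.2383 0.024 ]
top (440, 257) [ 0.4625 -0.3344  0.024 ]
top (372, 180) [ 0.6722 -0.1453  0.089 ]
top (323, 200) [ 0.6316 -0.0119  0.02  ]
top (340, 269) [ 0.436 -0.055  0.01 ]
scene (257, 320) [ 0.6841 -0.144   0.089 ]
scene (411, 222) [0.449  0.2347 0.024 ]
scene (167, 265) [ 0.4764 -0.3334  0.024 ]
```

View pics/t1.png

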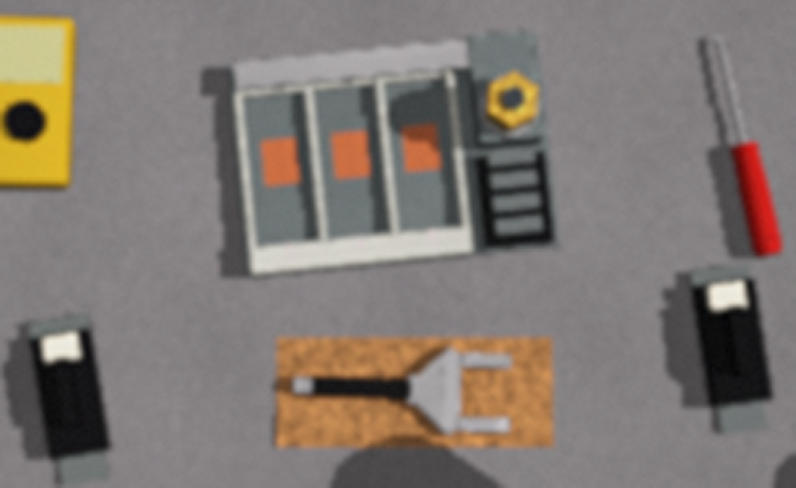

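View pics/s1.png

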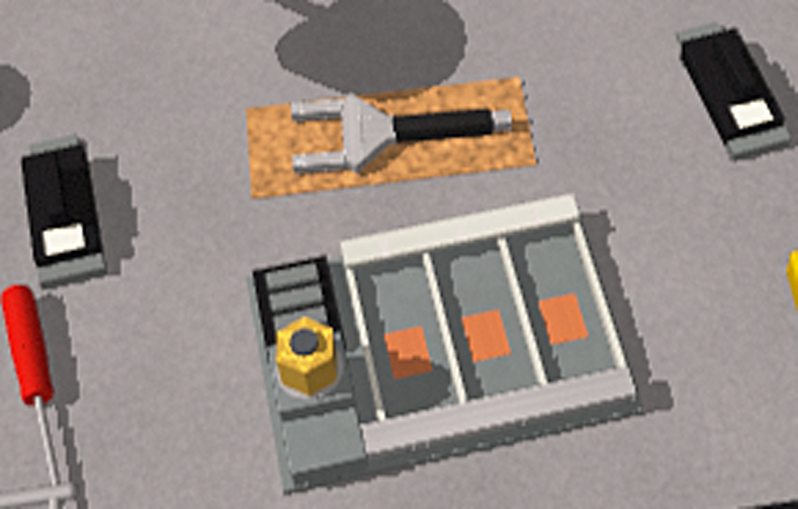

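```bash
cat > fit.py <<'E'
from h import *
from scipy.optimize import least_squares
def W(p,P):
    P=np.atleast_2d(P)/1000.;c,s=np.cos(p[2]),np.sin(p[2])
    return np.c_[p[0]+c*P[:,0]-s*P[:,1],p[1]+s*P[:,0]+c*P[:,1],P[:,2]]
def fit(obs,p0):
    f=lambda p:np.concatenate([(proj(n,W(p,X))-uv).ravel() for n,X,uv in obs])
    r=least_squares(f,p0,loss="soft_l1");return r.x,f(r.x).reshape(-1,2)
def full(uv,o,s):return (np.array(uv)+.5)/s-.5+o
E
cat > m1.py <<'E'
from fit import *
T=lambda *uv:full(uv,(215,150),3.25); S=lambda *uv:full(uv,(145,190),2.75)
t=cv2.imread("pics/top0.png")[:,:,::-1];s=cv2.imread("pics/scene0.png")[:,:,::-1]
def blobs(im,lo,hi,box,amin=20):
    h=cv2.cvtColor(im,cv2.COLOR_RGB2HSV);m=cv2.inRange(h,lo,hi);k=np.zeros_like(m);x0,y0,x1,y1=box;k[y0:y1,x0:x1]=m[y0:y1,x0:x1]
    n,l,st,c=cv2.connectedComponentsWithStats(k);return[(st[i,4],c[i].round(2)) for i in range(1,n) if st[i,4]>amin]
bt=blobs(t,(4,120,120),(16,255,255),(288,180,352,212));bs=blobs(s,(4,120,120),(16,255,255),(280,290,365,330))
print(bt,bs)
for _,c in bt:print(unproj("top",c,.008).round(4))
for _,c in bs:print(unproj("scene",c,.008).round(4))
ob=[("top",(-66,31,30),T(322,240)),("top",(-66,-31,30),T(394,233)),("top",(30,-135,89),T(512,98)),("scene",(30,-135,89),S(304,342)),
("scene",(-66,-93,30),S(344,268)),("scene",(-66,93,30),S(577,219))]
for n,b in(("top",bt),("scene",bs)):
    for _,c in b:
        y=unproj(n,c,.008)[1]
        Y=62 if y>.02 else 0
        if y>-.04: ob.append((n,(0,Y,8),c))
p,r=fit(ob,[.63,-.01,.08]);print("chassis",p.round(4));print(r.round(1).tolist())
K=dict(le=(67,26,12),lr=(67,-26,12),bl=(53,26,24),br=(53,-26,24),tl=(-53,26,24),tr=(-53,-26,24),el=(-77,20,6),er=(-77,-20,6),gl=(67,26,0),gr=(67,-26,0))
L=dict(top=dict(le=(28,322),lr=(90,316),bl=(33,335),br=(90,327),tl=(49,458),tr=(108,448),el=(60,485),er=(107,476)),
 scene=dict(er=(678,37),el=(719,26),tr=(682,44),tl=(738,30),gr=(731,158),gl=(788,146)))
R=dict(top=dict(le=(693,275),lr=(752,267),bl=(697,287),br=(755,280),tl=(712,405),tr=(770,398),el=(721,431),er=(765,425)),
 scene=dict(er=(31,147),el=(77,138),tr=(22,158),tl=(88,145),gr=(38,285),gl=(104,271)))
P={}
for nm,D,p0 in(("L",L,[.44,.24,.1]),("R",R,[.46,-.33,.1])):
    ob=[(n,K[k],(T if n=="top" else S)(*v)) for n in D for k,v in D[n].items()]
    P[nm],r=fit(ob,p0);print(nm,P[nm].round(4),r.round(1).tolist())
Wk=dict(a=(128,33.5,16),b=(128,-33.5,16),c=(85,21.5,16),d=(85,-21.5,16),e=(42,0,20),f=(-42,0,20))
D=dict(top=dict(a=(510,360),b=(508,426),c=(463,360),d=(463,420),e=(408,388),f=(312,386)),scene=dict(b=(293,104),a=(293,170),e=(396,128),f=(492,122)))
# both jaws' outer tip corners
ob=[(n,Wk[k],(T if n=="top" else S)(*v)) for n in D for k,v in D[n].items()]
w,r=fit(ob,[.43,-.02,-1.6]);print("wrench",w.round(4),r.round(1).tolist())
rect=lambda x0,x1,y0,y1,z:[(x0,y0,z),(x1,y0,z),(x1,y1,z),(x0,y1,z),(x0,y0,z)]
G=(0,255,0);M=(255,0,255)
ln=[(W(p,rect(-80,70,y-28.5,y+28.5,z)),c) for y in(-62,0,62) for z,c in((8,M),(22,G))]+[(W(p,[(-66,-93,30),(-66,93,30)]),(255,0,0)),(W(p,rect(2,58,-163,-107,50)),G)]
ln+=[(W(p,[(30+23*np.cos(a),-135+23*np.sin(a),89) for a in np.arange(0,6.3,.1)]),M)]
for q in P.values(): ln+=[(W(q,rect(-53,53,-26,26,24)),G),(W(q,rect(-77,-53,-20,20,6)),M),(W(q,rect(53,67,-26,26,12)),M)]
ln+=[(W(w,rect(-42,42,-9,9,20)),G),(W(w,rect(85,128,-21.5,21.5,16)),M)]
def show(n,im,b,sc,out):crop(n,im,*b,sc,out,ln)
if __name__=="__main__":
    show("top",t,(215,150,460,300),3.25,"pics/t2.png");show("scene",s,(145,190,435,375),2.75,"pics/s2.png")
E
python3 m1.py
```

```text
[(np.int32(123), array([344.09, 195.74])), (np.int32(143), array([322.56, 197.26])), (np.int32(140), array([300.83, 199.41]))] [(np.int32(223), array([349.27, 305.47])), (np.int32(228), array([321.27, 311.6 ])), (np.int32(226), array([293.02, 317.71]))]
[ 0.6445 -0.0725  0.008 ]
[ 0.6415 -0.0111  0.008 ]
[0.6367 0.0509 0.008 ]
[0.6368 0.0518 0.008 ]
[ 0.6417 -0.0102  0.008 ]
[ 0.6463 -0.0718  0.008 ]
chassis [ 0.6371 -0.0121  0.0446]
[[-0.1, -2.0], [-0.1, -1.4], [-0.1, -0.1], [0.4, 1.2], [1.9, -0.6], [0.8, 2.1], [0.4, 1.5], [0.4, 0.8], [-1.1, -0.9], [-1.2, -1.7]]
L [0.4389 0.2369 0.135 ] [[0.2, -0.5], [-0.6, -1.5], [-1.2, 0.1], [-0.4, -0.4], [-0.7, -0.2], [-0.4, -0.1], [0.1, -0.2], [-0.2, 0.3], [-0.7, -1.6], [-0.4, -1.3], [-0.3, -1.1], [-0.5, -0.9], [-0.4, 2.1], [-0.4, 1.0]]
R [ 0.4688 -0.3364  0.0872] [[-0.4, -1.7], [-0.3, -1.3], [-0.2, -1.0], [0.4, -0.8], [0.1, 0.4], [0.8, 0.5], [-0.7, 0.9], [-0.1, 1.2], [-0.0, -1.0], [0.4, -1.2], [-0.5, -0.9], [-1.7, -0.8], [0.5, 2.0], [0.1, 2.0]]
wrench [ 0.4399 -0.0143 -1.6442] [[0.1, -2.2], [-0.2, 1.4], [-0.9, 1.3], [-1.6, -1.8], [0.4, -0.5], [-0.1, -1.4], [-0.6, 0.4], [-0.2, -0.4], [-1.0, -0.7], [0.0, -1.3]]
(488, 796, 3)
(509, 798, 3)
```

View pics/t2.png

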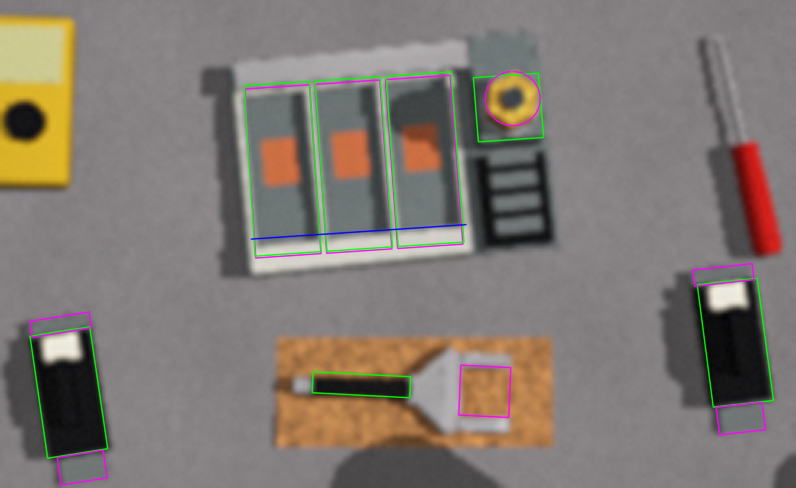

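View pics/s2.png

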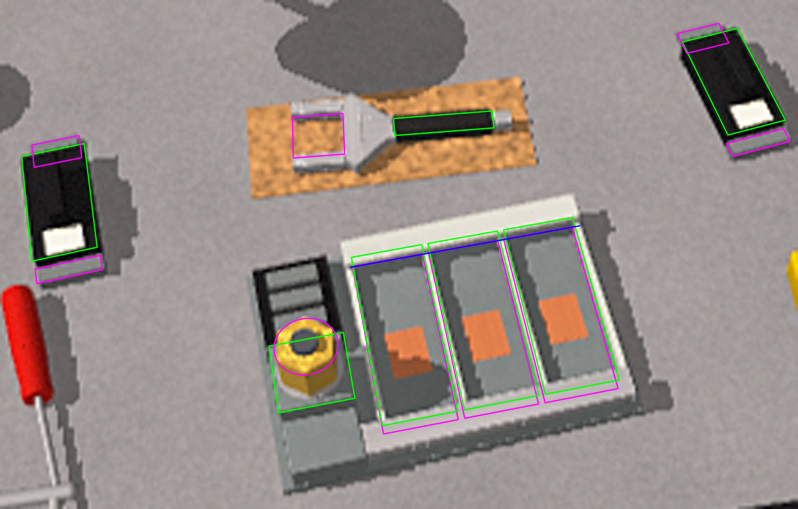

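```bash
cat > m2.py <<'E'
from m1 import *
def run(cols):
    g=cv2.cvtColor(t,cv2.COLOR_RGB2GRAY).astype(float);sc=cv2.cvtColor(s,cv2.COLOR_RGB2GRAY).astype(float)
    ob=[];A=[]
    # dividers: bright-line centroid per row (top)
    for v in range(184,218,3):
        for Y,(u0,u1) in((31,(308+ (v-180)*.09)-np.array([5,-6])),(-31,(330+(v-180)*.09)-np.array([5,-6]))) if 0 else ((31,(int(304.5+(v-177)*.092),int(315+(v-177)*.092))),(-31,(int(327+(v-177)*.092),int(337.5+(v-177)*.092)))):
            x=np.arange(u0,u1);w=np.clip(g[v,x]-150,0,None)
            if w.sum()>30:A.append(("d",Y,(w*x).sum()/w.sum(),v))
    for u in (296,299,302,305,317,320,323,326,340,343,346,349):
        vv=np.arange(216,232);d=np.diff(g[216:232,u]);i=int(np.argmax(d[:])) 
        o=0 if i in(0,len(d)-1) else .5*(d[i-1]-d[i+1])/(d[i-1]-2*d[i]+d[i+1]);A.append(("l",0,u,216.5+i+o))
    return A
A=run(0)
hy=cv2.cvtColor(t,cv2.COLOR_RGB2HSV)
def res(q):
    p=q[:3];r=[]
    for k,Y,u,v in A:
        if k=="d":
            a,b=proj("top",W(p,[(-60,Y,22),(60,Y,22)]));r.append((a[0]+(b[0]-a[0])*(v-a[1])/(b[1]-a[1])-u))
        else:
            a,b=proj("top",W(p,[(-66,-90,30),(-66,90,30)]));r.append((a[1]+(b[1]-a[1])*(u-a[0])/(b[0]-a[0])-v))
    for n,b in(("top",bt[1:]),("scene",bs)):
        for _,c in b:
            Y=62*np.round((unproj(n,c,.008)[1]+.011)/.062);r+=list(proj(n,W(p,(q[3],Y,8)))[0]-c)
    r+=list(.5*(proj("top",W(p,(30,-135,89)))[0]-T(512,98)))
    return np.array(r)
o=least_squares(res,[.633,-.0125,.07,3],loss="soft_l1",x_scale=[.01,.01,.1,5])
print(o.x.round(4),res(o.x).round(1).tolist())
p=o.x[:3];print("bays",W(p,[(0,62,8),(0,0,8),(0,-62,8)]).round(4),"nut",W(p,(30,-135,53)).round(4))
print(proj("scene",W(p,(30,-135,89))),S(304,342))
E
python3 m2.py | tail -8
```

```text
L [0.4389 0.2369 0.135 ] [[0.2, -0.5], [-0.6, -1.5], [-1.2, 0.1], [-0.4, -0.4], [-0.7, -0.2], [-0.4, -0.1], [0.1, -0.2], [-0.2, 0.3], [-0.7, -1.6], [-0.4, -1.3], [-0.3, -1.1], [-0.5, -0.9], [-0.4, 2.1], [-0.4, 1.0]]
R [ 0.4688 -0.3364  0.0872] [[-0.4, -1.7], [-0.3, -1.3], [-0.2, -1.0], [0.4, -0.8], [0.1, 0.4], [0.8, 0.5], [-0.7, 0.9], [-0.1, 1.2], [-0.0, -1.0], [0.4, -1.2], [-0.5, -0.9], [-1.7, -0.8], [0.5, 2.0], [0.1, 2.0]]
wrench [ 0.4399 -0.0143 -1.6442] [[0.1, -2.2], [-0.2, 1.4], [-0.9, 1.3], [-1.6, -1.8], [0.4, -0.5], [-0.1, -1.4], [-0.6, 0.4], [-0.2, -0.4], [-1.0, -0.7], [0.0, -1.3]]
[ 0.6327 -0.0117  0.078   9.0176] [-0.1, -0.0, -0.0, 0.1, -0.1, -0.1, -0.1, -0.1, -0.0, 0.0, -0.0, -0.1, -0.1, -0.1, -0.0, 0.0, -0.0, -0.1, -0.2, -0.2, -0.1, -0.0, 0.0, -0.1, -0.1, 0.1, 0.0, 0.2, -0.2, 0.0, 0.1, 0.2, 0.1, -0.2, -0.1, 0.1, -0.0, -0.1, 0.1, -0.0, -0.5, 0.1, -0.4, 0.1, -0.5, 0.1, -0.3, -0.1]
bays [[ 0.6278  0.0501  0.008 ]
 [ 0.6327 -0.0117  0.008 ]
 [ 0.6375 -0.0736  0.008 ]] nut [[ 0.6731 -0.144   0.053 ]]
[[256.46033968 315.14685684]] [255.22727273 314.04545455]
```

```bash
cat > plan.py <<'E'
from h import *
def pose(x,y,z,yaw,tilt=0): # tilt>0 raises the far (+x) end
    return np.array([x,y,z]),Ro.from_euler("z",yaw)*Ro.from_euler("y",-tilt)*Ro.from_matrix(np.diag([1.,-1,-1]))
def plan(wps,start=None):
    s=ctrl.get_state()
    p,R=(s["position"],Ro.from_rotvec(s["tool_rot"])) if start is None else pose(*start)
    for w in wps:
        P,Q=pose(*w);d=P-p;rv=(R.inv()*Q).as_rotvec()
        n=max(1,int(np.ceil(max(abs(R.inv().apply(d)).max()/.0999,abs(rv).max()/1.57))))
        for i in range(n):
            q=R*Ro.from_rotvec(rv/n);l=R.inv().apply(d/n)/.1;r=rv/n/(np.pi/2)
            rows=np.ceil(max(np.linalg.norm(d/n)/.05,np.degrees(np.linalg.norm(rv/n))/8.59)-1e-3)
            print(np.r_[l,r].round(3).tolist(),"rows",int(rows));R=q
        p,R=P,Q
def st():
    s=ctrl.get_state();R=Ro.from_rotvec(s["tool_rot"]);m=R.as_matrix()
    print("t",round(s["time"],2),"p",s["position"].round(4),"yaw",round(np.arctan2(m[1,0],m[0,0]),4),"toolz",m[:,2].round(3),"F",s["ft_force"].round(1),"M",s["torque"].round(2),"g",round(s["grip_width"]*87,1),round(s["grip_force"],1),"q",s["joint_positions"].round(2))
E
python3 -c "
from plan import *
plan([(.468,-.336,.2,.087)])"
```

```text
[0.952, -0.543, 0.229, -0.0, 0.0, 0.022] rows 3
[0.933, -0.576, 0.229, -0.0, 0.0, 0.022] rows 3
[0.912, -0.608, 0.229, -0.0, 0.0, 0.022] rows 3
[0.891, -0.639, 0.228, -0.0, 0.0, 0.022] rows 3
```

play_rows:
  increments:
    - [[0.952, -0.543, 0.23, 0, 0, 0.022, 1], [0.952, -0.543, 0.23, 0, 0, 0.022, 1], [0.952, -0.543, 0.23, 0, 0, 0.022, 1]]

```text
time: 0.4
position: [0.232, -0.5543, 0.2676]
tool_rot: [-3.121, -0.313, -0.004]
ft_force: [0.7, -0.0, -0.9]
grip_width: 1.003
grip_force: 0.0
```

play_rows:
  increments:
    - [[0.933, -0.576, 0.23, 0, 0, 0.022, 1], [0.933, -0.576, 0.23, 0, 0, 0.022, 1], [0.933, -0.576, 0.23, 0, 0, 0.022, 1]]

```text
time: 0.7
position: [0.3119, -0.4795, 0.2449]
tool_rot: [-3.127, -0.26, -0.003]
ft_force: [0.4, 0.6, 1.0]
grip_width: 0.997
grip_force: 0.0
```

play_rows:
  increments:
    - [[0.912, -0.608, 0.23, 0, 0, 0.022, 1], [0.912, -0.608, 0.23, 0, 0, 0.022, 1], [0.912, -0.608, 0.23, 0, 0, 0.022, 1]]

```text
time: 1.0
position: [0.3918, -0.4051, 0.222]
tool_rot: [-3.131, -0.205, -0.002]
ft_force: [-1.2, 0.4, -0.2]
grip_width: 1.002
grip_force: 0.0
```

play_rows:
  increments:
    - [[0.891, -0.639, 0.23, 0, 0, 0.022, 0], [0.891, -0.639, 0.23, 0, 0, 0.022, 0], [0.891, -0.639, 0.23, 0, 0, 0.022, 0], [0.891, -0.639, 0.23, 0, 0, 0.022, 0]]

```text
time: 1.4
position: [0.4695, -0.3341, 0.1995]
tool_rot: [-3.137, -0.146, 0.001]
ft_force: [-0.2, -0.9, 0.3]
grip_width: 0.721
grip_force: 0.0
```

```bash
python3 -c "
from plan import *
st();t=ctrl.get_image('top');s=ctrl.get_image('scene')
cv2.imwrite('pics/t3.png',t[:,:,::-1]);cv2.imwrite('pics/s3.png',s[:,:,::-1])
a=cv2.imread('pics/s0.png') if 0 else cv2.imread('pics/scene0.png')[:,:,::-1]
d=cv2.absdiff(s,a).max(2)
# where the pack labels (white) now are vs before
for n,i0,i1,b in(('scene',a,s,(150,230,190,300)),('scene',a,s,(385,190,440,250))):
  x0,y0,x1,y1=b
  for i in(i0,i1):
    g=i[y0:y1,x0:x1].min(2)>200;v,u=np.nonzero(g);print(n,g.sum(),u.mean()+x0,v.mean()+y0)
plan([(.467,-.336,.097,.087)])"
```

```text
t 1.4 p [ 0.4695 -0.3341  0.1995] yaw 0.0931 toolz [-0.001  0.002 -1.   ] F [-0.2 -0.9  0.3] M [0.01 0.02 0.  ] g 62.7 0.0 q [ 0.86  0.25 -0.33  1.75  0.09  1.16 -0.97]
scene 103 167.45631067961165 276.5242718446602
scene 108 167.51851851851853 276.64814814814815
scene 91 417.7142857142857 230.73626373626374
scene 7 424.0 232.28571428571428
[0.002, -0.01, 0.516, 0.0, 0.0, -0.0] rows 2
[0.002, -0.01, 0.516, 0.0, 0.0, -0.0] rows 2
```

play_rows:
  increments:
    - [[0.01, -0.01, 0.5, 0, 0, 0, 0], [0.01, -0.01, 0.5, 0, 0, 0, 0]]

```text
time: 1.7
position: [0.464, -0.3358, 0.1452]
tool_rot: [-3.134, -0.132, 0.014]
ft_force: [-1.0, 0.8, -1.0]
grip_width: 0.525
grip_force: 0.0
```

play_rows:
  increments:
    - [[0, -0.01, 0.3, 0, 0, 0, 0], [0, -0.01, 0.53, 0, 0, 0, 0], [0, -0.01, 0.53, 0, 0, 0, 0]]

```text
time: 2.0
position: [0.4667, -0.3357, 0.0961]
tool_rot: [-3.137, -0.133, 0.005]
ft_force: [1.1, 0.6, 0.2]
grip_width: 0.499
grip_force: 0.0
```

play_rows:
  increments:
    - [[0, 0, 0, 0, 0, 0, -1], [0, 0, 0, 0, 0, 0, -1], [0, 0, 0, 0, 0, 0, -1], [0, 0, 0, 0, 0, 0, -1], [0, 0, 0, 0, 0, 0, -1], [0, 0, 0, 0, 0, 0, -1]]
  squeeze: 50

```text
time: 2.6
position: [0.4691, -0.3346, 0.098]
tool_rot: [3.138, 0.137, 0.001]
ft_force: [-0.6, 0.7, 3.7]
grip_width: 0.159
grip_force: 49.9
```

```bash
python3 -c "
from plan import *
st()"
```

```text
t 2.6 p [ 0.4691 -0.3346  0.098 ] yaw 0.0875 toolz [ 0.001 -0.001 -1.   ] F [-0.6  0.7  3.7] M [ 0.04  0.16 -0.01] g 13.8 49.9 q [ 0.84  0.36 -0.32  1.83  0.13  0.97 -1.01]
```

```bash
cat >> plan.py <<'E'
CH=(.6327,-.0117,.078)
def pk(by,xt,zt,th,dx=0,dy=0,hz=.0975,dyaw=0): # mm bay y, tongue-tip x,z in chassis frame; -> TCP pose tuple
    ox=xt+77*np.cos(th);oz=zt+77*np.sin(th)
    x=(ox+dx*np.cos(th)-1e3*hz*np.sin(th))/1e3;z=(oz+dx*np.sin(th)+1e3*hz*np.cos(th))/1e3;y=(by+dy)/1e3
    c,s=np.cos(CH[2]),np.sin(CH[2])
    return (CH[0]+c*x-s*y,CH[1]+s*x+c*y,z,CH[2]+dyaw,th)
def avg(k=6):
    P=[];Q=[]
    for i in range(k):
        s=ctrl.get_state();P.append(s["position"]);Q.append(s["tool_rot"]*np.sign(-s["tool_rot"][0]));ctrl.get_image("top")
    m=Ro.from_rotvec(np.array(Q)).mean().as_matrix()
    print("avg",np.mean(P,0).round(4),"sd",np.std(P,0).round(4),"yaw",np.arctan2(m[1,0],m[0,0]).round(4),"z",m[:,2].round(3))
E
python3 -c "
from plan import *
avg()
h=pk(0,-60,90,.4);print(h)
plan([(.468,-.335,.22,.087),(.53,-.17,.24,.08,.2),h])"
```

```text
avg [ 0.4691 -0.3346  0.098 ] sd [0. 0. 0.] yaw 0.0875 z [ 0.     0.001 -1.   ]
(np.float64(0.6057356421901589), np.float64(-0.013807495644875364), np.float64(0.20978865927304738), 0.078, 0.4)
[-0.005, 0.002, -0.61, 0.0, -0.0, 0.0] rows 2
[-0.006, 0.002, -0.61, 0.0, -0.0, 0.0] rows 2
[0.381, -0.795, -0.1, -0.0, 0.064, 0.002] rows 2
[0.386, -0.796, -0.062, -0.0, 0.064, 0.002] rows 2
[0.401, -0.748, 0.235, -0.0, 0.064, 0.001] rows 2
[0.375, -0.749, 0.274, -0.0, 0.064, 0.001] rows 2
```

play_rows:
  increments:
    - [[0, 0, -0.3, 0, 0, 0, -1], [0, 0, -0.6, 0, 0, 0, -1], [0, 0, -0.61, 0, 0, 0, -1]]

```text
time: 3.2
position: [0.4707, -0.3353, 0.1615]
tool_rot: [3.135, 0.138, 0.008]
ft_force: [1.2, -0.2, -2.4]
grip_width: 0.155
grip_force: 49.8
```

play_rows:
  increments:
    - [[0, 0, -0.4, 0, 0, 0, -1], [0, 0, -0.61, 0, 0, 0, -1], [0, 0, -0.61, 0, 0, 0, -1]]

```text
time: 3.5
position: [0.47, -0.335, 0.221]
tool_rot: [3.136, 0.138, 0.005]
ft_force: [0.0, 0.7, -3.7]
grip_width: 0.157
grip_force: 49.8
```

play_rows:
  increments:
    - [[0.19, -0.4, -0.05, 0, 0.032, 0, -1], [0.38, -0.795, -0.1, 0, 0.064, 0.002, -1], [0.38, -0.795, -0.1, 0, 0.064, 0.002, -1]]

```text
time: 3.8
position: [0.501, -0.244, 0.2272]
tool_rot: [-3.124, -0.146, -0.157]
ft_force: [0.1, -0.4, -2.3]
grip_width: 0.158
grip_force: 49.9
```

play_rows:
  increments:
    - [[0.19, -0.4, -0.03, 0, 0.032, 0, -1], [0.386, -0.795, -0.06, 0, 0.064, 0.002, -1], [0.386, -0.795, -0.06, 0, 0.064, 0.002, -1]]

```text
time: 4.1
position: [0.5312, -0.1617, 0.2371]
tool_rot: [-3.109, -0.141, -0.312]
ft_force: [0.1, 0.1, -1.9]
grip_width: 0.154
grip_force: 49.9
```

play_rows:
  increments:
    - [[0.2, -0.37, 0.12, 0, 0.032, 0, -1], [0.4, -0.75, 0.235, 0, 0.064, 0.001, -1], [0.4, -0.75, 0.235, 0, 0.064, 0.001, -1]]

```text
time: 4.4
position: [0.5673, -0.0834, 0.2203]
tool_rot: [-3.085, -0.137, -0.462]
ft_force: [-0.7, 0.9, -2.1]
grip_width: 0.156
grip_force: 49.9
```

play_rows:
  increments:
    - [[0.19, -0.37, 0.14, 0, 0.032, 0, -1], [0.375, -0.75, 0.274, 0, 0.064, 0.001, -1], [0.375, -0.75, 0.274, 0, 0.064, 0.001, -1], [0.375, -0.75, 0.274, 0, 0.064, 0.001, -1]]

```text
time: 4.8
position: [0.6044, -0.0113, 0.206]
tool_rot: [-3.059, -0.125, -0.614]
ft_force: [-0.7, -1.8, -2.7]
grip_width: 0.154
grip_force: 49.8
```

```bash
python3 -c "
from plan import *
st();plan([pk(0,-60,90,.4)])
t=ctrl.get_image('top');s=ctrl.get_image('scene')
cv2.imwrite('pics/t4.png',t[:,:,::-1]);cv2.imwrite('pics/s4.png',s[:,:,::-1])
a=cv2.resize(s[190:370,220:445,::-1],None,fx=2.6,fy=2.6,interpolation=cv2.INTER_CUBIC);cv2.imwrite('pics/s4c.png',a)
"
```

```text
t 4.8 p [ 0.6044 -0.0113  0.206 ] yaw 0.0809 toolz [ 0.385  0.034 -0.922] F [-0.7 -1.8 -2.7] M [-0.06  0.76 -0.06] g 13.4 49.8 q [ 0.55  0.1  -0.59  1.96  0.05  0.7  -1.54]
[0.025, 0.026, -0.031, -0.002, 0.002, 0.002] rows 1
```

View pics/s4c.png

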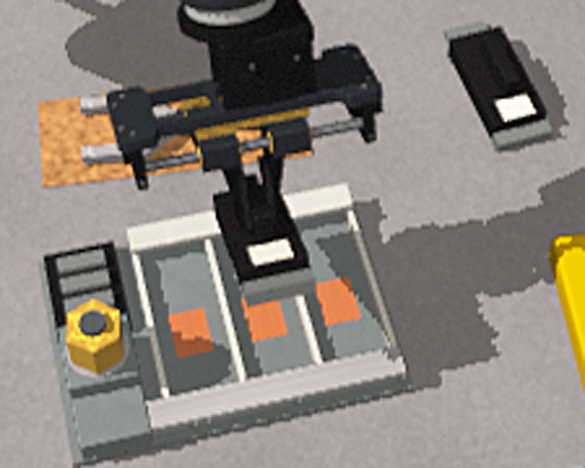

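```bash
python3 -c "
from plan import *
s=ctrl.get_state();p=s['position'];R=Ro.from_rotvec(s['tool_rot'])
def pr(n,x,y,z):return proj(n,p+R.apply([x/1e3,-y/1e3,.0975-z/1e3]))[0].round(1)
print([pr('scene',67,y,0) for y in(-26,26)],[pr('scene',67,y,12) for y in(-26,26)], 'mm/px',pr('scene',72,0,0)-pr('scene',67,0,0))
print('obs',(314.2,305.4),(340.8,298.8),'top',(240/2.6+220,275/2.6+190),(308/2.6+220,262/2.6+190))
# label centroid calibration: seen on bench at pack R pose, scene0 (167.46,276.52) z24
for q in((.4688,-.3364,.0872),):
  w=unproj('scene',(167.46,276.52),.024);d=w[:2]-q[:2];c,s_=np.cos(q[2]),np.sin(q[2]);lab=(c*d[0]+s_*d[1],-s_*d[0]+c*d[1]);print('lab',lab)
im=cv2.imread('pics/s4.png');g=im[270:295,305:340].min(2)>200;v,u=np.nonzero(g);print('lab now',u.mean()+305,v.mean()+270,g.sum(),pr('scene',lab[0]*1e3,lab[1]*1e3,24))
"
```

```text
[array([314.4, 307.9]), array([341.1, 302.1])] [array([313.7, 302.8]), array([340.6, 297. ])] mm/px [0.6 1.5]
obs (314.2, 305.4) (340.8, 298.8) top (312.3076923076923, 295.7692307692308) (338.46153846153845, 290.7692307692308)
lab (np.float64(0.03895998012632678), np.float64(0.0005928655916537283))
lab now 325.4913793103448 283.67241379310343 116 [323.6 286.3]
```

```bash
python3 -c "
from plan import *
def lab(f,b,th=190):
  x0,y0,x1,y1=b;im=cv2.imread(f)[y0:y1,x0:x1].min(2).astype(float);w=np.clip(im-120,0,80);w[im<120]=0
  v,u=np.mgrid[y0:y1,x0:x1];return np.array([(w*u).sum()/w.sum(),(w*v).sum()/w.sum()]),(w>0).sum()
for nm,a,b in(('R',(430,233,448,250),(155,268,180,285)),('L',(226,246,242,264),(405,222,428,240))):
  t,n=lab('pics/top0.png',a);s,m=lab('pics/scene0.png',b);print(nm,t,n,unproj('top',t,.024),s,m,unproj('scene',s,.024))
t,n=lab('pics/t4.png',(280,150,350,235));print('t4',t,n)
s=ctrl.get_state();p=s['position'];R=Ro.from_rotvec(s['tool_rot'])
for dx in(0,5):print([proj(k,p+R.apply([(39-dx)/1e3,0,.0735]))[0] for k in('top','scene')])
im=cv2.imread('pics/t4.png')[150:250,270:370];cv2.imwrite('pics/t4c.png',cv2.resize(im,None,fx=5.5,fy=5.5,interpolation=cv2.INTER_CUBIC))
"
```

```text
R [438.33695283 240.21360706] 97 [ 0.50961362 -0.33183128  0.024     ] [166.89562908 276.93821487] 145 [ 0.50846114 -0.33365183  0.024     ]
L [233.35786802 256.00693739] 109 [0.47835109 0.2425678  0.024     ] [417.76841325 231.16127039] 120 [0.47790409 0.24345574 0.024     ]
t4 [312.60129393 181.61558565] 2048
[array([322.32096157, 177.35077539]), array([323.33714156, 286.41700689])]
[array([322.4876228 , 179.22167359]), array([322.7777894 , 284.95434344])]
```

View pics/t4c.png

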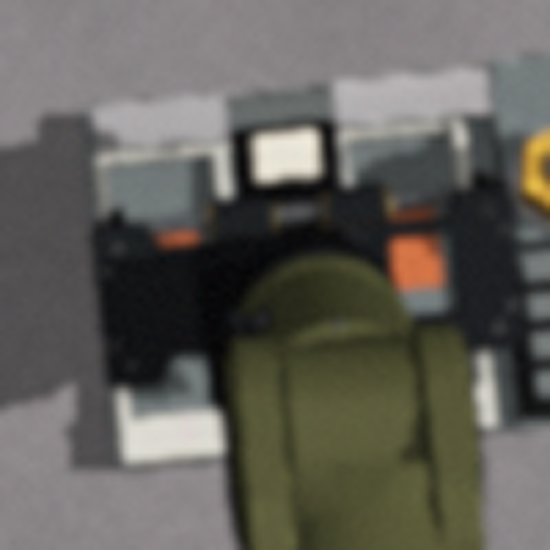

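```bash
python3 -c "
from plan import *
def tri(a,b):
  f=lambda X:np.r_[proj('top',X)[0]-a,proj('scene',X)[0]-b]
  from scipy.optimize import least_squares
  r=least_squares(f,[.63,0,.15]);return r.x,r.fun.round(2)
s=ctrl.get_state();p=s['position'];R=Ro.from_rotvec(s['tool_rot'])
X,f=tri((322.4,178.5),(325.5,283.7));print(X,f,'in tool',R.inv().apply(X-p).round(4))
p0=np.array([.4691,-.3346,.098]);R0=pose(0,0,0,.0875)[1]
X,f=tri((438.34,240.21),(167.2,276.7));print(X,f,'in tool',R0.inv().apply(X-p0).round(4))
"
```

```text
[ 0.66606308 -0.00587117  0.15825882] [-1.2  -0.14 -0.88  0.03] in tool [ 0.0375 -0.0033  0.069 ]
[ 0.50945383 -0.33209186  0.02612636] [ 0.25 -0.02  0.19 -0.01] in tool [0.0404 0.001  0.0719]
```

```bash
python3 -c "
from plan import *
a=pk(0,-58,50,.4,3,.5);b=pk(0,-58,11,.4,3,.5)
print(a,b);plan([a,b])"
```

```text
(np.float64(0.610445382448247), np.float64(-0.012937864216371909), np.float64(0.17095691429997334), 0.078, 0.4) (np.float64(0.610445382448247), np.float64(-0.012937864216371909), np.float64(0.13195691429997333), 0.078, 0.4)
[-0.091, -0.006, 0.356, -0.001, 0.001, -0.001] rows 1
[-0.152, 0.0, 0.359, 0.0, 0.0, 0.0] rows 1
```

play_rows:
  increments:
    - [[-0.05, 0, 0.18, 0, 0, 0, -1], [-0.09, -0.005, 0.355, 0, 0, 0, -1], [-0.09, -0.005, 0.355, 0, 0, 0, -1]]

```text
time: 5.2
position: [0.6096, -0.0136, 0.1695]
tool_rot: [-3.061, -0.116, -0.613]
ft_force: [-0.7, 0.3, -4.4]
grip_width: 0.159
grip_force: 49.8
```

play_rows:
  increments:
    - [[-0.04, 0, 0.1, 0, 0, 0, -1], [-0.08, 0, 0.2, 0, 0, 0, -1], [-0.12, 0, 0.28, 0, 0, 0, -1], [-0.15, 0, 0.35, 0, 0, 0, -1], [-0.15, 0, 0.35, 0, 0, 0, -1], [-0.15, 0, 0.35, 0, 0, 0, -1]]

```text
time: 5.8
position: [0.6117, -0.0117, 0.1349]
tool_rot: [-3.059, -0.12, -0.623]
ft_force: [0.6, 0.6, -2.6]
grip_width: 0.159
grip_force: 50.0
```

```bash
python3 -c "
from plan import *
st();ctrl.get_image('top');st()
plan([pk(0,-58,9,.4,3,.5),pk(0,-78,9,.4,3,.5)])"
```

```text
t 5.8 p [ 0.6117 -0.0117  0.1349] yaw 0.0778 toolz [ 0.39   0.032 -0.92 ] F [ 0.6  0.6 -2.6] M [-0.02  0.79  0.01] g 13.8 50.0 q [ 0.51  0.21 -0.56  2.01  0.17  0.55 -1.64]
t 5.85 p [ 0.612  -0.0117  0.1353] yaw 0.0779 toolz [ 0.391  0.032 -0.92 ] F [ 0.2  0.6 -3.3] M [-0.07  0.64 -0.05] g 13.7 50.0 q [ 0.51  0.21 -0.56  2.01  0.17  0.55 -1.64]
[-0.036, 0.012, 0.042, -0.001, -0.002, -0.0] rows 1
[-0.184, 0.0, -0.078, 0.0, 0.0, 0.0] rows 1
```

play_rows:
  increments:
    - [[-0.02, 0.01, 0.02, 0, 0, 0, -1], [-0.035, 0.01, 0.04, 0, 0, 0, -1], [-0.035, 0.01, 0.04, 0, 0, 0, -1]]

```text
time: 6.15
position: [0.6097, -0.013, 0.1294]
tool_rot: [-3.06, -0.119, -0.622]
ft_force: [-0.1, 0.4, -2.6]
grip_width: 0.157
grip_force: 50.0
```

play_rows:
  increments:
    - [[-0.03, 0, -0.013, 0, 0, 0, -1], [-0.06, 0, -0.026, 0, 0, 0, -1], [-0.09, 0, -0.038, 0, 0, 0, -1], [-0.12, 0, -0.05, 0, 0, 0, -1], [-0.12, 0, -0.05, 0, 0, 0, -1]]

```text
time: 6.65
position: [0.5965, -0.0141, 0.1296]
tool_rot: [-3.06, -0.119, -0.623]
ft_force: [-0.3, 0.4, -2.5]
grip_width: 0.16
grip_force: 50.0
```

```bash
python3 -c "
from plan import *
st()
plan([pk(0,-78,9,.4,3,.5)])"
```

```text
t 6.65 p [ 0.5965 -0.0141  0.1296] yaw 0.0777 toolz [ 0.39   0.032 -0.92 ] F [-0.3  0.4 -2.5] M [ 0.02  0.68 -0.04] g 13.9 50.0 q [ 0.53  0.19 -0.57  2.05  0.15  0.54 -1.62]
[-0.054, -0.0, -0.027, -0.001, -0.001, -0.0] rows 1
```

play_rows:
  increments:
    - [[-0.015, 0, -0.006, 0, 0, 0, -1], [-0.03, 0, -0.013, 0, 0, 0, -1], [-0.045, 0, -0.019, 0, 0, 0, -1], [-0.055, 0, -0.023, 0, 0, 0, -1], [-0.055, 0, -0.023, 0, 0, 0, -1]]

```text
time: 7.15
position: [0.591, -0.0144, 0.1297]
tool_rot: [-3.059, -0.12, -0.623]
ft_force: [0.6, -0.2, -3.4]
grip_width: 0.156
grip_force: 50.0
```

play_rows:
  increments:
    - [[-0.015, 0, -0.006, 0, 0, 0, -1], [-0.03, 0, -0.013, 0, 0, 0, -1], [-0.03, 0, -0.013, 0, 0, 0, -1]]

```text
time: 7.45
position: [0.5878, -0.0146, 0.1298]
tool_rot: [-3.059, -0.119, -0.624]
ft_force: [0.2, 0.5, -2.8]
grip_width: 0.153
grip_force: 50.0
```

```bash
python3 -c "
from plan import *
st()"
```

```text
t 7.45 p [ 0.5878 -0.0146  0.1298] yaw 0.0777 toolz [ 0.39   0.032 -0.92 ] F [ 0.2  0.5 -2.8] M [-0.04  0.67 -0.01] g 13.3 50.0 q [ 0.54  0.17 -0.57  2.07  0.13  0.53 -1.6 ]
```

play_rows:
  increments:
    - [[-0.015, 0, -0.006, 0, 0, 0, -1], [-0.03, 0, -0.013, 0, 0, 0, -1], [-0.03, 0, -0.013, 0, 0, 0, -1]]

```text
time: 7.75
position: [0.5863, -0.0147, 0.1309]
tool_rot: [-3.058, -0.12, -0.631]
ft_force: [7.0, 0.3, -6.1]
grip_width: 0.156
grip_force: 50.0
```

play_rows:
  increments:
    - [[-0.015, 0, -0.006, 0, 0, 0, -1], [-0.03, 0, -0.013, 0, 0, 0, -1], [-0.03, 0, -0.013, 0, 0, 0, -1]]

```text
time: 8.05
position: [0.5844, -0.0149, 0.1321]
tool_rot: [-3.057, -0.12, -0.636]
ft_force: [6.9, 0.5, -5.1]
grip_width: 0.157
grip_force: 50.0
```

```bash
python3 -c "
from plan import *
st()
a=cv2.resize(ctrl.get_image('scene')[190:370,220:445,::-1],None,fx=3.3,fy=3.3,interpolation=cv2.INTER_CUBIC);cv2.imwrite('pics/s5c.png',a)"
```

```text
t 8.05 p [ 0.5844 -0.0149  0.1321] yaw 0.078 toolz [ 0.398  0.032 -0.917] F [ 6.9  0.5 -5.1] M [ 0.11 -1.24 -0.05] g 13.7 50.0 q [ 0.55  0.16 -0.58  2.08  0.11  0.53 -1.59]
```

```bash
cat >> plan.py <<'E'
def rows(wps,start=None):
    s=ctrl.get_state();p,R=(s["position"],Ro.from_rotvec(s["tool_rot"])) if start is None else pose(*start)
    for w in wps:
        P,Q=pose(*w);print(np.r_[R.inv().apply(P-p)/.1,(R.inv()*Q).as_rotvec()/(np.pi/2)].round(3).tolist())
E
python3 -c "
from plan import *
rows([pk(0,-77,8.5,t,1,.5) for t in(.4,.4,.35,.3,.25,.2)])
rows([pk(0,-77,8.5,t,1,.5) for t in(.15,.1,.05,.02,.0)],pk(0,-77,8.5,.2,1,.5))"
```

```text
[0.035, 0.001, 0.052, -0.001, -0.007, 0.0]
[0.035, 0.001, 0.052, -0.001, -0.007, 0.0]
[0.082, 0.001, 0.093, -0.001, -0.038, 0.0]
[0.128, 0.001, 0.136, -0.001, -0.07, 0.0]
[0.171, 0.001, 0.181, -0.001, -0.102, 0.0]
[0.211, 0.001, 0.228, -0.001, -0.134, 0.0]
[0.048, -0.0, 0.04, 0.0, -0.032, 0.0]
[0.093, 0.0, 0.083, 0.0, -0.064, 0.0]
[0.137, -0.0, 0.128, 0.0, -0.095, 0.0]
[0.162, -0.0, 0.155, 0.0, -0.115, 0.0]
[0.178, -0.0, 0.174, 0.0, -0.127, 0.0]
```

play_rows:
  increments:
    - [[0.03, 0, 0.013, 0, 0, 0, -1], [0.07, 0, 0.03, 0, 0, 0, -1], [0.07, 0, 0.03, 0, 0, 0, -1], [0.07, 0, 0.03, 0, 0, 0, -1]]

```text
time: 8.5
position: [0.5887, -0.0146, 0.1295]
tool_rot: [-3.06, -0.12, -0.622]
ft_force: [-0.4, -0.1, 0.1]
grip_width: 0.157
grip_force: 50.0
```

```bash
python3 -c "
from plan import *
st()
rows([pk(0,-77,8.5,t,1,.5) for t in(.4,.35,.3,.25,.2)])"
```

```text
t 8.5 p [ 0.5887 -0.0146  0.1295] yaw 0.0778 toolz [ 0.389  0.032 -0.921] F [-0.4 -0.1  0.1] M [-0.11  0.72 -0.03] g 13.6 50.0 q [ 0.54  0.17 -0.57  2.06  0.13  0.53 -1.6 ]
[0.005, 0.0, 0.012, -0.001, -0.001, -0.0]
[0.053, 0.0, 0.052, -0.001, -0.033, -0.0]
[0.098, 0.0, 0.094, -0.001, -0.065, -0.0]
[0.142, 0.0, 0.139, -0.001, -0.096, -0.0]
[0.183, 0.0, 0.186, -0.001, -0.128, -0.0]
```

play_rows:
  increments:
    - [[0.03, 0, 0.03, 0, -0.017, 0, -1], [0.053, 0, 0.05, 0, -0.033, 0, -1], [0.076, 0, 0.071, 0, -0.049, 0, -1], [0.098, 0, 0.092, 0, -0.065, 0, -1], [0.142, 0, 0.137, 0, -0.096, 0, -1], [0.183, 0, 0.184, 0, -0.128, 0, -1], [0.183, 0, 0.184, 0, -0.128, 0, -1]]

```text
time: 9.2
position: [0.614, -0.0125, 0.1201]
tool_rot: [-3.114, -0.122, -0.314]
ft_force: [-1.2, -0.3, 3.4]
grip_width: 0.156
grip_force: 50.0
```

```bash
python3 -c "
from plan import *
st()
rows([pk(0,-77,8.5,t,1,.5) for t in(.2,.15,.1,.05,.02,0)])
a=cv2.resize(ctrl.get_image('scene')[200:370,220:445,::-1],None,fx=3.3,fy=3.3,interpolation=cv2.INTER_CUBIC);cv2.imwrite('pics/s6c.png',a)"
```

```text
t 9.2 p [ 0.614  -0.0125  0.1201] yaw 0.0781 toolz [ 0.199  0.018 -0.98 ] F [-1.2 -0.3  3.4] M [-0.22  0.58  0.05] g 13.6 50.0 q [ 0.45  0.33 -0.54  1.87  0.22  0.8  -1.68]
[-0.013, 0.001, 0.003, -0.001, -0.001, 0.0]
[0.035, 0.001, 0.043, -0.001, -0.032, 0.0]
[0.08, 0.002, 0.086, -0.001, -0.064, 0.0]
[0.124, 0.002, 0.131, -0.001, -0.096, 0.0]
[0.149, 0.002, 0.159, -0.001, -0.115, 0.0]
[0.165, 0.002, 0.178, -0.001, -0.128, 0.0]
```

View pics/s6c.png

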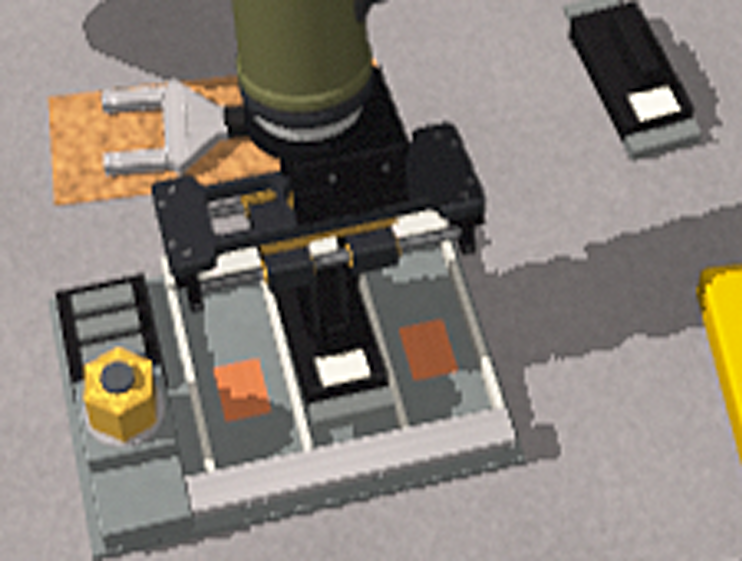

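The pack sits between the middle bay's dividers (label at crop 343,366) and is free of the heel wall. I'll swing the rest of the way down.

play_rows:
  increments:
    - [[0.01, 0, 0.02, 0, -0.016, 0, -1], [0.035, 0, 0.043, 0, -0.032, 0, -1], [0.057, 0, 0.065, 0, -0.048, 0, -1], [0.08, 0, 0.086, 0, -0.064, 0, -1], [0.102, 0, 0.108, 0, -0.08, 0, -1], [0.124, 0, 0.131, 0, -0.096, 0, -1], [0.149, 0, 0.159, 0, -0.115, 0, -1], [0.149, 0, 0.159, 0, -0.115, 0, -1]]

```text
time: 10.05
position: [0.6321, -0.0111, 0.1084]
tool_rot: [-3.136, -0.123, -0.038]
ft_force: [2.9, -0.3, 5.5]
grip_width: 0.154
grip_force: 50.0
```

```bash
python3 -c "
from plan import *
st()
rows([pk(0,-77,z,t,1,.5) for z,t in((8.5,.0),(8,0),(7,0))])"
```

```text
t 10.05 p [ 0.6321 -0.0111  0.1084] yaw 0.0783 toolz [ 0.024  0.004 -1.   ] F [ 2.9 -0.3  5.5] M [-0.1   0.01 -0.02] g 13.4 50.0 q [ 0.39  0.47 -0.51  1.7   0.26  1.02 -1.7 ]
[0.015, 0.001, 0.024, -0.001, -0.015, 0.0]
[0.015, 0.001, 0.029, -0.001, -0.015, 0.0]
[0.015, 0.001, 0.039, -0.001, -0.015, 0.0]
```

play_rows:
  increments:
    - [[0.007, 0, 0.015, 0, -0.008, 0, -1], [0.012, 0, 0.028, 0, -0.016, 0, -1], [0.012, 0, 0.035, 0, -0.018, 0, -1], [0.012, 0, 0.04, 0, -0.018, 0, -1], [0.012, 0, 0.04, 0, -0.018, 0, -1]]

```text
time: 10.55
position: [0.6345, -0.0109, 0.1062]
tool_rot: [-3.138, -0.123, -0.002]
ft_force: [4.0, 0.8, 7.9]
grip_width: 0.153
grip_force: 50.0
```

```bash
python3 -c "
from plan import *
st()"
```

```text
t 10.55 p [ 0.6345 -0.0109  0.1062] yaw 0.0784 toolz [ 0.001  0.001 -1.   ] F [4.  0.8 7.9] M [ 0.   -0.41  0.01] g 13.3 50.0 q [ 0.38  0.49 -0.51  1.67  0.26  1.05 -1.71]
```

play_rows:
  increments:
    - [[0, 0, 0, 0, 0, 0, 0], [0, 0, 0, 0, 0, 0, 0], [0, 0, 0, 0, 0, 0, 0], [0, 0, -0.5, 0, 0, 0, 0], [0, 0, -1, 0, 0, 0, 0], [0, 0, -1, 0, 0, 0, 0]]

```text
time: 11.15
position: [0.6363, -0.0106, 0.2108]
tool_rot: [-3.139, -0.123, -0.007]
ft_force: [1.0, 0.3, 0.1]
grip_width: 0.489
grip_force: 0.0
```

```bash
python3 -c "
from plan import *
st();plan([(.5,.13,.22,.1),(.4385,.237,.2,.135)])"
```

```text
t 11.15 p [ 0.6363 -0.0106  0.2108] yaw 0.0784 toolz [ 0.005  0.001 -1.   ] F [1.  0.3 0.1] M [ 0.03 -0.04 -0.  ] g 42.5 0.0 q [ 0.4   0.39 -0.54  1.58  0.21  1.23 -1.67]
[-0.624, -0.754, -0.049, -0.0, -0.001, -0.007] rows 2
[-0.616, -0.761, -0.047, -0.0, -0.001, -0.007] rows 2
[-0.253, -0.563, 0.1, 0.0, 0.0, -0.011] rows 2
[-0.243, -0.567, 0.1, 0.0, 0.0, -0.011] rows 2
```

play_rows:
  increments:
    - [[-0.62, -0.755, -0.05, 0, 0, -0.007, 0], [-0.62, -0.755, -0.05, 0, 0, -0.007, 0], [-0.62, -0.755, -0.05, 0, 0, -0.007, 0]]

```text
time: 11.45
position: [0.5606, 0.0659, 0.2088]
tool_rot: [-3.135, -0.155, 0.017]
ft_force: [-0.1, -0.4, 0.2]
grip_width: 0.501
grip_force: 0.0
```

play_rows:
  increments:
    - [[-0.62, -0.76, -0.05, 0, 0, -0.007, 0], [-0.62, -0.76, -0.05, 0, 0, -0.007, 0], [-0.62, -0.76, -0.05, 0, 0, -0.007, 0]]

```text
time: 11.75
position: [0.4921, 0.1352, 0.2145]
tool_rot: [-3.135, -0.173, 0.015]
ft_force: [1.2, -0.3, 0.0]
grip_width: 0.499
grip_force: 0.0
```

play_rows:
  increments:
    - [[-0.5, -1, 0.2, 0, 0, -0.022, 0], [-0.5, -1, 0.2, 0, 0, -0.022, 0], [-0.5, -1, 0.2, 0, 0, -0.022, 0], [-0.5, -1, 0.2, 0, 0, -0.022, 0]]

```text
time: 12.15
position: [0.435, 0.2256, 0.1946]
tool_rot: [-3.133, -0.22, 0.014]
ft_force: [0.7, 0.2, 0.1]
grip_width: 0.498
grip_force: 0.0
```

```bash
python3 -c "
from plan import *
s=ctrl.get_image('scene');t=ctrl.get_image('top');cv2.imwrite('pics/t7.png',t[:,:,::-1]);cv2.imwrite('pics/s7.png',s[:,:,::-1]);st();plan([(.4385,.237,.098,.135)])
a=cv2.resize(s[190:370,220:445,::-1],None,fx=3.3,fy=3.3,interpolation=cv2.INTER_CUBIC);cv2.imwrite('pics/s7c.png',a)"
```

```text
t 12.25 p [0.4375 0.2226 0.195 ] yaw 0.1341 toolz [-0.008 -0.    -1.   ] F [ 0.5 -0.4  0.8] M [-0.01  0.   -0.07] g 43.6 0.0 q [ 0.19  0.11 -0.75  1.93  0.08  1.13 -2.02]
[0.037, -0.141, 0.97, -0.001, 0.005, -0.001] rows 2
```

View pics/s7c.png

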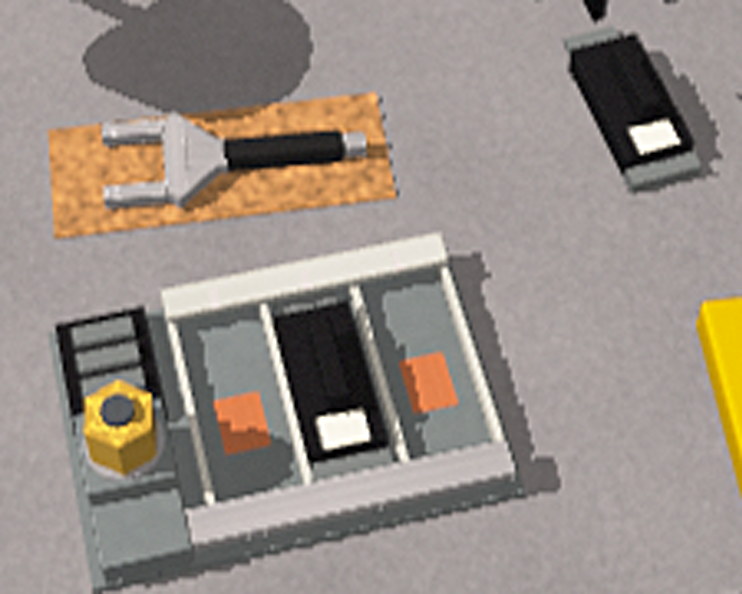

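The first pack lies flat in the middle bay, with its label at crop (343,430). The wrench and the second pack have not moved.

play_rows:
  increments:
    - [[0.03, -0.145, 0.3, 0, 0.005, 0, 0], [0.03, -0.145, 0.6, 0, 0.005, 0, 0], [0.03, -0.145, 0.8, 0, 0.005, 0, 0], [0.03, -0.145, 0.97, 0, 0.005, 0, 0], [0.03, -0.145, 0.97, 0, 0.005, 0, 0], [0.03, -0.145, 0.97, 0, 0.005, 0, 0]]

```text
time: 12.85
position: [0.438, 0.2374, 0.0983]
tool_rot: [-3.133, -0.208, 0.0]
ft_force: [0.1, -0.0, 1.1]
grip_width: 0.496
grip_force: 0.0
```

play_rows:
  increments:
    - [[0, 0, 0, 0, 0, 0, -1], [0, 0, 0, 0, 0, 0, -1], [0, 0, 0, 0, 0, 0, -1], [0, 0, 0, 0, 0, 0, -1], [0, 0, 0, 0, 0, 0, -1]]
  squeeze: 50

```text
time: 13.35
position: [0.437, 0.2386, 0.0985]
tool_rot: [-3.133, -0.212, -0.001]
ft_force: [-0.1, -0.7, 1.9]
grip_width: 0.159
grip_force: 50.0
```

```bash
python3 -c "
from plan import *
st();h=pk(62,-58,60,.4,1,.5);print(h);plan([(.44,.2365,.22,.135),(.52,.14,.24,.1,.2),h])"
```

```text
t 13.35 p [0.437  0.2386 0.0985] yaw 0.135 toolz [ 0.     0.002 -1.   ] F [-0.1 -0.7  1.9] M [-0.2   0.04 -0.11] g 13.8 50.0 q [ 0.12  0.27 -0.73  2.01  0.22  0.94 -2.17]
(np.float64(0.6037777635673205), np.float64(0.048730087524199196), np.float64(0.180178077615356), 0.078, 0.4)
[0.014, 0.012, -0.608, -0.0, -0.0, -0.0] rows 2
[0.013, 0.012, -0.608, -0.0, -0.0, -0.0] rows 2
[0.331, 0.532, -0.1, -0.001, 0.064, 0.011] rows 2
[0.349, 0.526, -0.065, -0.001, 0.064, 0.011] rows 2
[0.609, 0.992, 0.734, -0.004, 0.127, 0.013] rows 3
```

play_rows:
  increments:
    - [[0, 0, -0.3, 0, 0, 0, -1], [0, 0, -0.6, 0, 0, 0, -1], [0, 0, -0.61, 0, 0, 0, -1]]

```text
time: 13.65
position: [0.4386, 0.2398, 0.1622]
tool_rot: [-3.131, -0.212, -0.009]
ft_force: [0.2, 0.4, -2.4]
grip_width: 0.156
grip_force: 49.9
```

play_rows:
  increments:
    - [[0.02, 0.02, -0.4, 0, 0, 0, -1], [0.02, 0.02, -0.61, 0, 0, 0, -1], [0.02, 0.02, -0.61, 0, 0, 0, -1]]

```text
time: 13.95
position: [0.4403, 0.2373, 0.2218]
tool_rot: [-3.132, -0.211, -0.007]
ft_force: [0.5, 0.7, -3.9]
grip_width: 0.159
grip_force: 49.9
```

play_rows:
  increments:
    - [[0.17, 0.27, -0.05, 0, 0.032, 0.005, -1], [0.33, 0.53, -0.1, 0, 0.064, 0.011, -1], [0.33, 0.53, -0.1, 0, 0.064, 0.011, -1]]

```text
time: 14.25
position: [0.48, 0.1838, 0.2279]
tool_rot: [-3.128, -0.174, -0.156]
ft_force: [0.6, -0.7, -2.9]
grip_width: 0.155
grip_force: 49.9
```

play_rows:
  increments:
    - [[0.17, 0.27, -0.03, 0, 0.032, 0.005, -1], [0.35, 0.53, -0.065, 0, 0.064, 0.011, -1], [0.35, 0.53, -0.065, 0, 0.064, 0.011, -1], [0.35, 0.53, -0.065, 0, 0.064, 0.011, -1]]

```text
time: 14.65
position: [0.5179, 0.1393, 0.2375]
tool_rot: [-3.107, -0.153, -0.306]
ft_force: [-0.7, 0.1, -3.0]
grip_width: 0.154
grip_force: 49.9
```

```bash
python3 -c "
from plan import *
st();plan([pk(62,-58,60,.4,1,.5)]);rows([pk(62,-58,z,.4,1,.5) for z in(45,30,20,10)],pk(62,-58,60,.4,1,.5))"
```

```text
t 14.65 p [0.5179 0.1393 0.2375] yaw 0.0979 toolz [ 0.194  0.025 -0.981] F [-0.7  0.1 -3. ] M [0.03 0.43 0.01] g 13.4 49.9 q [ 0.33  0.03 -0.66  1.92  0.07  1.01 -1.84]
[0.64, 0.99, 0.706, -0.007, 0.13, 0.012] rows 3
[-0.058, 0.0, 0.138, 0.0, 0.0, 0.0]
[-0.117, 0.0, 0.276, 0.0, 0.0, 0.0]
[-0.156, 0.0, 0.368, 0.0, 0.0, 0.0]
[-0.195, 0.0, 0.461, 0.0, 0.0, 0.0]
```

play_rows:
  increments:
    - [[0.2, 0.33, 0.15, 0, 0.04, 0.004, -1], [0.42, 0.66, 0.4, -0.003, 0.085, 0.008, -1], [0.64, 0.99, 0.7, -0.007, 0.13, 0.012, -1], [0.64, 0.99, 0.7, -0.007, 0.13, 0.012, -1], [0.64, 0.99, 0.7, -0.007, 0.13, 0.012, -1]]

```text
time: 15.15
position: [0.6035, 0.05, 0.1803]
tool_rot: [-3.059, -0.121, -0.618]
ft_force: [-0.2, 1.8, -2.1]
grip_width: 0.159
grip_force: 49.9
```

```bash
python3 -c "
from plan import *
a=ctrl.get_image('top');ctrl.get_image('scene');st();rows([pk(62,-58,z,.4,1,.5) for z in(60,40,25,10)])
cv2.imwrite('pics/t8c.png',cv2.resize(a[150:250,260:380,::-1],None,fx=5.5,fy=5.5,interpolation=cv2.INTER_CUBIC))"
```

```text
t 15.25 p [0.6047 0.0518 0.1829] yaw 0.0814 toolz [ 0.391  0.034 -0.92 ] F [ 0.3  0.1 -2.8] M [0.02 0.67 0.06] g 13.7 49.9 q [ 0.41  0.13 -0.58  1.98  0.16  0.65 -1.75]
[-0.021, 0.03, 0.021, -0.002, -0.002, 0.002]
[-0.1, 0.03, 0.205, -0.002, -0.002, 0.002]
[-0.159, 0.03, 0.343, -0.002, -0.002, 0.002]
[-0.218, 0.031, 0.481, -0.002, -0.002, 0.002]
```

View pics/t8c.png

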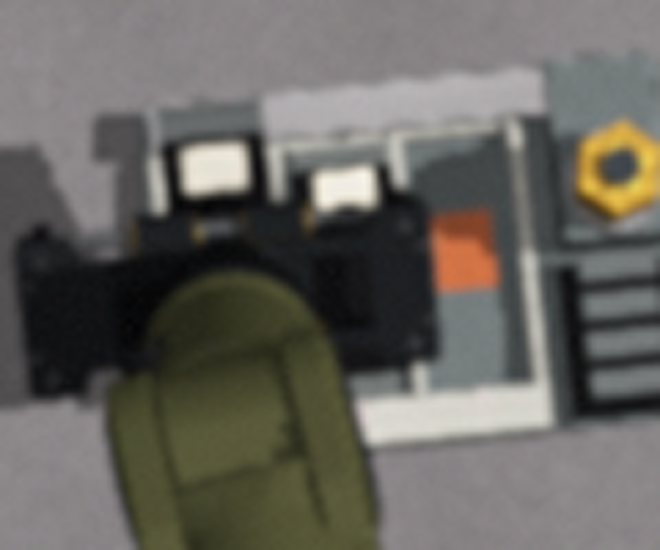

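play_rows:
  increments:
    - [[-0.05, 0.02, 0.1, 0, 0, 0.002, -1], [-0.1, 0.025, 0.205, 0, 0, 0.002, -1], [-0.13, 0.025, 0.27, 0, 0, 0.002, -1], [-0.16, 0.025, 0.34, 0, 0, 0.002, -1], [-0.19, 0.025, 0.41, 0, 0, 0.002, -1], [-0.215, 0.025, 0.47, 0, 0, 0.002, -1], [-0.215, 0.025, 0.47, 0, 0, 0.002, -1], [-0.215, 0.025, 0.47, 0, 0, 0.002, -1]]

```text
time: 16.05
position: [0.604, 0.0474, 0.1315]
tool_rot: [-3.058, -0.117, -0.627]
ft_force: [-0.1, 0.9, -2.7]
grip_width: 0.156
grip_force: 50.0
```

```bash
python3 -c "
from plan import *
st();rows([pk(62,x,9,.4,1,.5) for x in(-58,-65,-72,-76,-80)])"
```

```text
t 16.05 p [0.604  0.0474 0.1315] yaw 0.0758 toolz [ 0.392  0.032 -0.919] F [-0.1  0.9 -2.7] M [ 0.28  0.92 -0.03] g 13.6 50.0 q [ 0.38  0.2  -0.55  2.03  0.24  0.55 -1.82]
[-0.01, -0.013, 0.021, -0.001, -0.003, -0.001]
[-0.075, -0.013, -0.007, -0.001, -0.003, -0.001]
[-0.139, -0.013, -0.034, -0.001, -0.003, -0.001]
[-0.176, -0.013, -0.05, -0.001, -0.003, -0.001]
[-0.213, -0.013, -0.066, -0.001, -0.003, -0.001]
```

play_rows:
  increments:
    - [[-0.01, -0.01, 0.02, 0, 0, 0, -1], [-0.04, -0.01, 0.01, 0, 0, 0, -1], [-0.075, -0.01, -0.007, 0, 0, 0, -1], [-0.11, -0.01, -0.02, 0, 0, 0, -1], [-0.14, -0.01, -0.034, 0, 0, 0, -1], [-0.16, -0.01, -0.042, 0, 0, 0, -1], [-0.18, -0.01, -0.05, 0, 0, 0, -1], [-0.18, -0.01, -0.05, 0, 0, 0, -1]]

```text
time: 16.85
position: [0.5854, 0.0464, 0.1293]
tool_rot: [-3.059, -0.116, -0.628]
ft_force: [0.6, 0.1, -3.6]
grip_width: 0.159
grip_force: 49.9
```

play_rows:
  increments:
    - [[-0.015, 0, -0.006, 0, 0, 0, -1], [-0.03, 0, -0.013, 0, 0, 0, -1], [-0.03, 0, -0.013, 0, 0, 0, -1]]

```text
time: 17.15
position: [0.5823, 0.0462, 0.1293]
tool_rot: [-3.059, -0.116, -0.628]
ft_force: [0.3, 0.0, -2.9]
grip_width: 0.155
grip_force: 49.9
```

```bash
python3 -c "
from plan import *
st();rows([pk(62,x,9,.4,1,.5) for x in(-77,-80)])"
```

```text
t 17.15 p [0.5823 0.0462 0.1293] yaw 0.0757 toolz [ 0.393  0.032 -0.919] F [ 0.3  0.  -2.9] M [-0.01  0.8   0.03] g 13.5 49.9 q [ 0.4   0.16 -0.56  2.08  0.21  0.53 -1.8 ]
[0.024, -0.008, 0.011, -0.001, -0.003, -0.001]
[-0.004, -0.008, -0.001, -0.001, -0.003, -0.001]
```

play_rows:
  increments:
    - [[-0.015, -0.005, -0.006, 0, 0, 0, -1], [-0.03, -0.008, -0.013, 0, 0, 0, -1], [-0.03, -0.008, -0.013, 0, 0, 0, -1]]

```text
time: 17.45
position: [0.5803, 0.0467, 0.1302]
tool_rot: [-3.057, -0.116, -0.633]
ft_force: [5.5, -0.6, -3.9]
grip_width: 0.158
grip_force: 50.0
```

```bash
python3 -c "
from plan import *
st();rows([pk(62,x,9,.4,1,.5) for x in(-77,-80)])"
```

```text
t 17.45 p [0.5803 0.0467 0.1302] yaw 0.0757 toolz [ 0.396  0.032 -0.918] F [ 5.5 -0.6 -3.9] M [-0.25 -0.43 -0.08] g 13.7 50.0 q [ 0.4   0.15 -0.56  2.09  0.21  0.53 -1.8 ]
[0.038, -0.002, 0.028, -0.001, -0.005, -0.001]
[0.01, -0.002, 0.016, -0.001, -0.005, -0.001]
```

play_rows:
  increments:
    - [[0.02, 0, 0.013, 0, 0, 0, -1], [0.045, 0, 0.022, 0, 0, 0, -1], [0.045, 0, 0.022, 0, 0, 0, -1], [0.045, 0, 0.022, 0, 0, 0, -1]]

```text
time: 17.85
position: [0.5838, 0.0474, 0.1288]
tool_rot: [-3.059, -0.117, -0.626]
ft_force: [0.1, -0.6, -3.0]
grip_width: 0.16
grip_force: 50.0
```

```bash
python3 -c "
from plan import *
st();rows([pk(62,-77,8.5,t,.3,.5) for t in(.4,.35,.3,.25,.2)])
rows([pk(62,-77,8.5,t,.3,.5) for t in(.2,.15,.1,.05,.02,0)],pk(62,-77,8.5,.2,.3,.5))"
```

```text
t 17.85 p [0.5838 0.0474 0.1288] yaw 0.0758 toolz [ 0.392  0.032 -0.92 ] F [ 0.1 -0.6 -3. ] M [-0.09  0.84 -0.01] g 14.0 50.0 q [ 0.39  0.16 -0.56  2.08  0.22  0.53 -1.8 ]
[0.002, 0.002, 0.005, -0.001, -0.003, -0.001]
[0.05, 0.002, 0.045, -0.001, -0.034, -0.001]
[0.095, 0.002, 0.087, -0.001, -0.066, -0.001]
[0.139, 0.002, 0.132, -0.001, -0.098, -0.001]
[0.18, 0.002, 0.178, -0.001, -0.13, -0.001]
[0.0, 0.0, 0.0, 0.0, 0.0, 0.0]
[0.048, -0.0, 0.04, 0.0, -0.032, 0.0]
[0.093, 0.0, 0.082, 0.0, -0.064, 0.0]
[0.137, -0.0, 0.126, 0.0, -0.095, 0.0]
[0.162, 0.0, 0.154, 0.0, -0.115, 0.0]
[0.178, 0.0, 0.173, 0.0, -0.127, 0.0]
```

play_rows:
  increments:
    - [[0.027, 0, 0.025, 0, -0.017, 0, -1], [0.05, 0, 0.045, 0, -0.033, 0, -1], [0.073, 0, 0.066, 0, -0.05, 0, -1], [0.095, 0, 0.087, 0, -0.066, 0, -1], [0.139, 0, 0.132, 0, -0.098, 0, -1], [0.18, 0, 0.178, 0, -0.13, 0, -1], [0.18, 0, 0.178, 0, -0.13, 0, -1]]

```text
time: 18.55
position: [0.6091, 0.0493, 0.1198]
tool_rot: [-3.113, -0.118, -0.315]
ft_force: [0.9, 0.0, -2.1]
grip_width: 0.157
grip_force: 50.0
```

```bash
python3 -c "
from plan import *
st();rows([pk(62,-77,8.5,t,.3,.5) for t in(.2,.15,.1,.05,.02,0)])"
```

```text
t 18.55 p [0.6091 0.0493 0.1198] yaw 0.0756 toolz [ 0.199  0.018 -0.98 ] F [ 0.9  0.  -2.1] M [-0.08  0.2  -0.  ] g 13.7 50.0 q [ 0.35  0.32 -0.54  1.88  0.25  0.8  -1.81]
[-0.018, 0.001, -0.0, -0.002, -0.001, -0.001]
[0.029, 0.001, 0.04, -0.002, -0.033, -0.001]
[0.075, 0.001, 0.082, -0.002, -0.065, -0.001]
[0.118, 0.001, 0.127, -0.002, -0.097, -0.001]
[0.143, 0.001, 0.154, -0.002, -0.116, -0.001]
[0.16, 0.001, 0.173, -0.002, -0.128, -0.001]
```

play_rows:
  increments:
    - [[0.01, 0, 0.02, 0, -0.016, 0, -1], [0.03, 0, 0.04, 0, -0.032, 0, -1], [0.052, 0, 0.061, 0, -0.048, 0, -1], [0.075, 0, 0.082, 0, -0.064, 0, -1], [0.097, 0, 0.105, 0, -0.08, 0, -1], [0.118, 0, 0.127, 0, -0.096, 0, -1], [0.143, 0, 0.154, 0, -0.116, 0, -1], [0.143, 0, 0.154, 0, -0.116, 0, -1]]

```text
time: 19.35
position: [0.6252, 0.0505, 0.1076]
tool_rot: [-3.136, -0.12, -0.031]
ft_force: [-0.2, 0.9, -0.4]
grip_width: 0.158
grip_force: 50.0
```

play_rows:
  increments:
    - [[0.007, 0, 0.015, 0, -0.007, 0, -1], [0.012, 0, 0.028, 0, -0.013, 0, -1], [0.012, 0, 0.035, 0, -0.015, 0, -1], [0.012, 0, 0.04, 0, -0.015, 0, -1], [0.012, 0, 0.04, 0, -0.015, 0, -1]]

```text
time: 19.85
position: [0.6269, 0.0508, 0.1065]
tool_rot: [-3.138, -0.12, 0.003]
ft_force: [-1.7, 0.1, 10.9]
grip_width: 0.154
grip_force: 50.0
```

```bash
python3 -c "
from plan import *
st()"
```

```text
t 19.85 p [0.6269 0.0508 0.1065] yaw 0.0767 toolz [-0.002  0.001 -1.   ] F [-1.7  0.1 10.9] M [-0.07  0.6   0.05] g 13.4 50.0 q [ 0.29  0.48 -0.52  1.68  0.27  1.05 -1.81]
```

play_rows:
  increments:
    - [[0, 0, -0.02, 0, 0, 0, 0], [0, 0, -0.02, 0, 0, 0, 0], [0, 0, -0.02, 0, 0, 0, 0], [0, 0, -0.5, 0, 0, 0, 0], [0, 0, -1, 0, 0, 0, 0.5], [0, 0, -1, 0, 0, 0, 0.7]]

```text
time: 20.45
position: [0.6302, 0.0513, 0.2112]
tool_rot: [-3.137, -0.12, -0.012]
ft_force: [0.0, 0.2, 0.2]
grip_width: 0.6
grip_force: 0.0
```

```bash
cat > hexfit.py <<'E'
from h import *
from scipy.optimize import minimize
def hexfit(ims,x0=(.6731,-.144),k=8):
    M={}
    for n,im in ims.items():
        hh=cv2.cvtColor(im,cv2.COLOR_RGB2HSV);c=proj(n,[*x0,.07])[0].astype(int)-16
        sub=hh[c[1]:c[1]+34,c[0]:c[0]+34]
        m=cv2.inRange(sub,(15,110,70),(35,255,255)).astype(np.float32)
        cs,_=cv2.findContours((m>0).astype(np.uint8),cv2.RETR_EXTERNAL,cv2.CHAIN_APPROX_NONE)
        f=np.zeros(m.shape,np.uint8);cv2.drawContours(f,[max(cs,key=cv2.contourArea)],-1,255,-1)
        M[n]=(c,cv2.resize(f,None,fx=k,fy=k,interpolation=cv2.INTER_LINEAR)>127)
    def cost(q):
        e=0;r=.02/np.cos(np.pi/6);a=q[2]+np.pi/6+np.arange(6)*np.pi/3+np.pi/2
        for n,(c,m) in M.items():
            P=[(q[0]+r*np.cos(b),q[1]+r*np.sin(b),z) for b in a for z in(.055,.089)]
            uv=((proj(n,P)-c+.5)*k).astype(np.float32);z=np.zeros(m.shape,np.uint8)
            cv2.fillConvexPoly(z,cv2.convexHull((uv*16).astype(np.int32)),1,shift=4)
            e+=(z.astype(bool)!=m).sum()/k/k
        return e
    best=None
    for th in np.arange(-.52,.52,.09):
        r=minimize(cost,[*x0,th],method="Nelder-Mead",options=dict(initial_simplex=[[x0[0],x0[1],th],[x0[0]+.003,x0[1],th],[x0[0],x0[1]+.003,th],[x0[0],x0[1],th+.08]]))
        if best is None or r.fun<best.fun:best=r
    return best.x,best.fun
E
python3 -c "
from plan import *;from hexfit import hexfit
r=lambda f:cv2.imread(f)[:,:,::-1].copy()
print(hexfit(dict(top=r('pics/top0.png'),scene=r('pics/scene0.png'))),hexfit(dict(top=r('pics/top0.png'))),hexfit(dict(scene=r('pics/scene0.png'))))
st()
plan([(.6731,-.144,.21,.0)])
"
```

```text
(array([ 0.67231078, -0.14659106, -0.06570334]), np.float64(48.25)) (array([ 0.67407102, -0.14680998, -0.11867947]), np.float64(17.375)) (array([ 0.67176874, -0.14679013, -0.06588139]), np.float64(22.0))
t 20.45 p [0.6302 0.0513 0.2112] yaw 0.0765 toolz [ 0.008  0.002 -1.   ] F [0.  0.2 0.2] M [ 0.03 -0.03  0.05] g 52.2 0.0 q [ 0.31  0.38 -0.55  1.59  0.21  1.22 -1.77]
[0.139, 0.99, 0.006, -0.001, -0.003, 0.024] rows 2
[0.177, 0.984, 0.006, -0.001, -0.003, 0.024] rows 2
```

play_rows:
  increments:
    - [[0.14, 0.99, 0, 0, -0.003, 0.05, 0.8], [0.14, 0.99, 0, 0, -0.003, 0.05, 0.8], [0.14, 0.99, 0, 0, -0.003, 0.05, 0.8]]

```text
time: 20.75
position: [0.6485, -0.0586, 0.2023]
tool_rot: [3.136, -0.023, -0.016]
ft_force: [0.3, -1.2, 0.4]
grip_width: 0.849
grip_force: 0.0
```

play_rows:
  increments:
    - [[0.19, 0.97, 0, 0, 0, 0.05, 0.8], [0.19, 0.97, 0, 0, 0, 0.05, 0.8], [0.19, 0.97, 0, 0, 0, 0.05, 0.8], [0.19, 0.97, 0, 0, 0, 0.05, 0.8]]

```text
time: 21.15
position: [0.6663, -0.1467, 0.202]
tool_rot: [-3.138, 0.133, 0.017]
ft_force: [-0.8, 1.3, -0.2]
grip_width: 0.9
grip_force: 0.0
```

```bash
python3 -c "
from plan import *
s=ctrl.get_image('scene');ctrl.get_image('scene')
st();plan([(.673,-.1455,.129,-.09)])
a=cv2.resize(s[200:370,210:440,::-1],None,fx=3.3,fy=3.3,interpolation=cv2.INTER_CUBIC);cv2.imwrite('pics/s9c.png',a)
"
```

```text
t 21.25 p [ 0.6666 -0.1429  0.2026] yaw -0.0793 toolz [-0.01   0.003 -1.   ] F [0.4 0.6 0.9] M [0.   0.02 0.03] g 78.2 0.0 q [ 0.49  0.48 -0.44  1.45  0.21  1.26 -1.62]
[0.073, 0.023, 0.735, -0.001, 0.007, 0.007] rows 2
```

View pics/s9c.png

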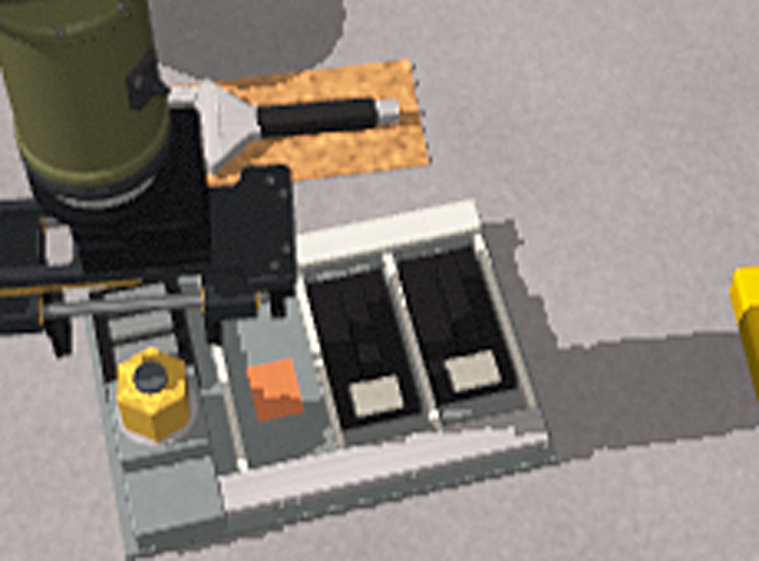

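Both packs are seated and flat, with labels at crop (376,396) and (472,372). The nut is at (153,385). I'll go down onto the nut.

play_rows:
  increments:
    - [[0.07, 0.02, 0.2, 0, 0.007, 0.005, 0.8], [0.07, 0.02, 0.4, 0, 0.007, 0.005, 0.8], [0.07, 0.02, 0.6, 0, 0.007, 0.005, 0.8], [0.07, 0.02, 0.73, 0, 0.007, 0.005, 0.8], [0.07, 0.02, 0.73, 0, 0.007, 0.005, 0.8], [0.07, 0.02, 0.73, 0, 0.007, 0.005, 0.8]]

```text
time: 21.85
position: [0.6732, -0.1459, 0.1305]
tool_rot: [-3.138, 0.137, -0.003]
ft_force: [-0.5, -0.8, 0.7]
grip_width: 0.896
grip_force: 0.0
```

play_rows:
  increments:
    - [[0, 0, 0, 0, 0, 0, -0.05], [0, 0, 0, 0, 0, 0, -0.05], [0, 0, 0, 0, 0, 0, -0.05], [0, 0, 0, 0, 0, 0, -0.05], [0, 0, 0, 0, 0, 0, -0.05], [0, 0, 0, 0, 0, 0, -0.05], [0, 0, 0, 0, 0, 0, -0.05], [0, 0, 0, 0, 0, 0, -0.05]]
  squeeze: 10

```text
time: 22.65
position: [0.673, -0.1463, 0.13]
tool_rot: [-3.137, 0.138, -0.002]
ft_force: [0.0, 0.6, -0.2]
grip_width: 0.475
grip_force: 0.6
```

```bash
python3 -c "
from plan import *
st()"
```

```text
t 22.65 p [ 0.673  -0.1463  0.13  ] yaw -0.0881 toolz [ 0.001  0.001 -1.   ] F [ 0.   0.6 -0.2] M [ 0.26  0.02 -0.01] g 41.3 0.6 q [ 0.48  0.55 -0.42  1.51  0.24  1.13 -1.64]
```

play_rows:
  increments:
    - [[0, 0, 0, 0, 0, 0, -1], [0, 0, 0, 0, 0, 0, -1], [0, 0, 0, 0, 0, 0, -1], [0, 0, 0, 0, 0, 0, -1], [0, 0, 0, 0, 0, 0, -1]]
  squeeze: 35

```text
time: 23.15
position: [0.673, -0.1456, 0.13]
tool_rot: [-3.137, 0.138, -0.002]
ft_force: [0.5, 5.3, 0.0]
grip_width: 0.454
grip_force: 35.0
```

```bash
python3 -c "
from plan import *
st()"
```

```text
t 23.15 p [ 0.673  -0.1456  0.13  ] yaw -0.0878 toolz [ 0.001  0.002 -1.   ] F [0.5 5.3 0. ] M [ 1.17 -0.04 -0.05] g 39.5 35.0 q [ 0.48  0.55 -0.42  1.51  0.24  1.13 -1.64]
```

play_rows:
  increments:
    - [[0, -0.012, 0, 0, 0, 0, -1], [0, -0.012, 0, 0, 0, 0, -1], [0, -0.012, 0, 0, 0, 0, -1]]

```text
time: 23.45
position: [0.673, -0.1455, 0.13]
tool_rot: [-3.138, 0.139, -0.002]
ft_force: [-0.5, 4.1, 0.2]
grip_width: 0.454
grip_force: 35.0
```

play_rows:
  increments:
    - [[0, 0, 0, 0, 0, 0.06, -1], [0, 0, 0, 0, 0, 0.12, -1], [0, 0, 0, 0, 0, 0.18, -1], [0, 0, 0, 0, 0, 0.24, -1], [0, 0, 0, 0, 0, 0.3, -1], [0, 0, 0, 0, 0, 0.3, -1]]

```text
time: 24.05
position: [0.6728, -0.1461, 0.1301]
tool_rot: [3.019, -0.869, 0.002]
ft_force: [-0.4, 2.6, -0.6]
grip_width: 0.456
grip_force: 35.0
```

```bash
python3 -c "
from plan import *
st()"
```

```text
t 24.05 p [ 0.6728 -0.1461  0.1301] yaw -0.5605 toolz [ 0.001 -0.    -1.   ] F [-0.4  2.6 -0.6] M [ 0.92  0.07 -0.13] g 39.7 35.0 q [ 0.42  0.54 -0.33  1.51  0.18  1.12 -2.08]
```

play_rows:
  increments:
    - [[0, 0, 0, 0, 0, 0.06, -1], [0, 0, 0, 0, 0, 0.12, -1], [0, 0, 0, 0, 0, 0.18, -1], [0, 0, 0, 0, 0, 0.24, -1], [0, 0, 0, 0, 0, 0.28, -1], [0, 0, 0, 0, 0, 0.28, -1], [0, 0, 0, 0, 0, 0.28, -1]]

```text
time: 24.75
position: [0.6724, -0.1465, 0.13]
tool_rot: [2.758, -1.503, 0.001]
ft_force: [-2.9, 1.1, 0.5]
grip_width: 0.457
grip_force: 35.0
```

```bash
python3 -c "
from plan import *
st()"
```

```text
t 24.75 p [ 0.6724 -0.1465  0.13  ] yaw -0.9976 toolz [ 0.    -0.001 -1.   ] F [-2.9  1.1  0.5] M [ 0.62  0.46 -0.06] g 39.8 35.0 q [ 0.36  0.52 -0.25  1.51  0.14  1.12 -2.49]
```

play_rows:
  increments:
    - [[0, 0, 0, 0, 0, 0, 0.8], [0, 0, 0, 0, 0, 0, 0.8], [0, 0, 0, 0, 0, 0, 0.8], [0, 0, -0.25, 0, 0, 0, 0.8], [0, 0, -0.5, 0, 0, 0, 0.8], [0, 0, -0.5, 0, 0, 0, 0.8]]

```text
time: 25.35
position: [0.6754, -0.1464, 0.1846]
tool_rot: [-2.755, 1.504, -0.014]
ft_force: [0.2, -1.0, 0.8]
grip_width: 0.868
grip_force: 0.0
```

play_rows:
  increments:
    - [[0, 0, 0, 0, 0, -0.667, 0.8], [0, 0, 0, 0, 0, -0.667, 0.8], [0, 0, 0, 0, 0, -0.667, 0.8], [0, 0, 0, 0, 0, -0.667, 0.8], [0, 0, 0, 0, 0, -0.667, 0.8], [0, 0, 0, 0, 0, -0.667, 0.8], [0, 0, 0, 0, 0, -0.667, 0.8], [0, 0, 0, 0, 0, -0.667, 0.8]]

```text
time: 26.15
position: [0.6727, -0.146, 0.1793]
tool_rot: [-3.14, -0.076, -0.001]
ft_force: [-0.5, -1.0, -0.5]
grip_width: 0.898
grip_force: 0.0
```

play_rows:
  increments:
    - [[0, 0, 0, 0, 0, -0.667, 0.8], [0, 0, 0, 0, 0, -0.667, 0.8], [0, 0, 0, 0, 0, -0.667, 0.8], [0, 0, 0, 0, 0, -0.667, 0.8], [0, 0, 0, 0, 0, -0.667, 0.8], [0, 0, 0, 0, 0, -0.667, 0.8], [0, 0, 0, 0, 0, -0.667, 0.8], [0, 0, 0, 0, 0, -0.667, 0.8]]

```text
time: 26.95
position: [0.6728, -0.146, 0.1795]
tool_rot: [2.684, 1.633, 0.002]
ft_force: [0.2, 0.2, -0.2]
grip_width: 0.901
grip_force: 0.0
```

```bash
python3 -c "
from plan import *
ctrl.get_image('scene');st();plan([(.673,-.145,.13,1.097)])"
```

```text
t 27.0 p [ 0.6728 -0.1459  0.1795] yaw 1.0903 toolz [ 0.001  0.001 -1.   ] F [-0.3 -0.4 -0.6] M [-0.04 -0.07  0.02] g 78.2 0.0 q [ 0.63  0.55 -0.63  1.46  0.33  1.24 -0.52]
[0.008, -0.003, 0.495, 0.0, -0.001, -0.004] rows 1
```

play_rows:
  increments:
    - [[0.005, 0, 0.25, 0, 0, 0, 0.8], [0.005, 0, 0.49, 0, 0, 0, 0.8], [0.005, 0, 0.49, 0, 0, 0, 0.8], [0.005, 0, 0.49, 0, 0, 0, 0], [0.005, 0, 0.49, 0, 0, 0, 0], [0.005, 0, 0.49, 0, 0, 0, 0], [0.005, 0, 0.49, 0, 0, 0, 0], [0.005, 0, 0.49, 0, 0, 0, 0]]

```text
time: 27.8
position: [0.6735, -0.1453, 0.1318]
tool_rot: [2.681, 1.635, 0.003]
ft_force: [-0.5, -0.3, 0.6]
grip_width: 0.548
grip_force: 0.0
```

play_rows:
  increments:
    - [[0, 0, 0, 0, 0, 0, -1], [0, 0, 0, 0, 0, 0, -1], [0, 0, 0, 0, 0, 0, -1], [0, 0, 0, 0, 0, 0, -1], [0, 0, 0, 0, 0, 0, -1]]

```text
time: 28.3
position: [0.6721, -0.1445, 0.1313]
tool_rot: [-2.68, -1.636, 0.001]
ft_force: [-6.0, 1.0, 4.3]
grip_width: 0.457
grip_force: 35.0
```

```bash
python3 -c "
from plan import *
st()"
```

```text
t 28.3 p [ 0.6721 -0.1445  0.1313] yaw 1.0959 toolz [-0.002  0.001 -1.   ] F [-6.   1.   4.3] M [ 0.37  1.17 -0.08] g 39.8 35.0 q [ 0.62  0.59 -0.61  1.5   0.36  1.16 -0.54]
```

play_rows:
  increments:
    - [[0, 0, 0, 0, 0, 0.08, -1], [0, 0, 0, 0, 0, 0.16, -1], [0, 0, 0, 0, 0, 0.24, -1], [0, 0, 0, 0, 0, 0.32, -1], [0, 0, 0, 0, 0, 0.4, -1], [0, 0, 0, 0, 0, 0.4, -1]]

```text
time: 28.9
position: [0.6725, -0.1449, 0.1313]
tool_rot: [-3.056, -0.727, 0.001]
ft_force: [-5.4, 1.0, 4.2]
grip_width: 0.459
grip_force: 35.0
```

play_rows:
  increments:
    - [[0, 0, 0, 0, 0, 0.08, -1], [0, 0, 0, 0, 0, 0.16, -1], [0, 0, 0, 0, 0, 0.23, -1], [0, 0, 0, 0, 0, 0.25, -1], [0, 0, 0, 0, 0, 0.25, -1], [0, 0, 0, 0, 0, 0.25, -1]]

```text
time: 29.5
position: [0.6725, -0.1452, 0.1313]
tool_rot: [-3.139, -0.122, 0.001]
ft_force: [-5.4, 0.3, 5.3]
grip_width: 0.457
grip_force: 35.0
```

```bash
python3 -c "
from plan import *
st()"
```

```text
t 29.5 p [ 0.6725 -0.1452  0.1313] yaw 0.078 toolz [-0.001  0.    -1.   ] F [-5.4  0.3  5.3] M [ 0.54  1.15 -0.19] g 39.7 35.0 q [ 0.48  0.55 -0.42  1.51  0.24  1.14 -1.48]
```

play_rows:
  increments:
    - [[0, 0, 0, 0, 0, 0, 0.6], [0, 0, 0, 0, 0, 0, 0.6], [0, 0, 0, 0, 0, 0, 0.6], [0, 0, -0.4, 0, 0, 0, 0.6], [0, 0, -0.8, 0, 0, 0, 0.6], [0, 0, -0.8, 0, 0, 0, 0.6]]

```text
time: 30.1
position: [0.6767, -0.1454, 0.2182]
tool_rot: [3.137, 0.119, 0.021]
ft_force: [1.0, 0.5, 0.3]
grip_width: 0.791
grip_force: 0.0
```

```bash
cat > wr.py <<'E'
from plan import *
def handle(n,im,box):
    x0,y0,x1,y1=box;g=im[y0:y1,x0:x1].max(2);m=(g<70).astype(np.uint8)
    k,l,s,c=cv2.connectedComponentsWithStats(m);i=1+np.argmax(s[1:,4])
    v,u=np.nonzero(l==i);P=np.c_[u+x0,v+y0].astype(float);mu=P.mean(0);d=np.linalg.svd(P-mu)[2][0] if 0 else np.linalg.eigh(np.cov((P-mu).T))[1][:,1]
    a=unproj(n,mu,.019);b=unproj(n,mu+5*d,.019)-a;yaw=np.arctan2(b[1],b[0])
    print(n,len(u),mu.round(1),a.round(4),"yaw",(yaw if yaw<0 else yaw-np.pi).round(3))
def steel(n,im,box):
    x0,y0,x1,y1=box;s=im[y0:y1,x0:x1].astype(int);m=((s.max(2)-s.min(2)<25)&(s.min(2)>125)).astype(np.uint8)
    k,l,st_,c=cv2.connectedComponentsWithStats(m);i=1+np.argmax(st_[1:,4]);print(n,"steel",st_[i],unproj(n,c[i]+[x0,y0],.018).round(4))
if __name__=="__main__":
    r=lambda f:cv2.imread(f)[:,:,::-1].copy()
    for T,S in(("pics/top0.png","pics/scene0.png"),("pics/t7.png","pics/s7.png")):
        t,s=r(T),r(S);handle("top",t,(306,258,345,280));handle("scene",s,(282,225,332,248));steel("top",t,(330,250,378,288));steel("scene",s,(240,215,288,258))
    a=ctrl.get_image("scene");st();handle("scene",a,(282,225,332,248));steel("scene",a,(240,215,288,258))
    plan([(.53,-.1,.22,.8),(.44,-.016,.13,1.498)])
E
python3 wr.py
```

```text
top 149 [326.4 269.1] [ 0.4361 -0.0166  0.019 ] yaw -1.618
scene 332 [305.6 235.4] [ 0.4428 -0.0149  0.019 ] yaw -1.643
top steel [ 11   8  31  25 370] [ 0.432  -0.0938  0.018 ]
scene steel [  0   0  48  37 730] [ 0.4153 -0.1093  0.018 ]
top 147 [326.4 269.1] [ 0.4362 -0.0167  0.019 ] yaw -1.619
scene 330 [305.7 235.4] [ 0.4428 -0.0149  0.019 ] yaw -1.638
top steel [ 11   8  31  25 374] [ 0.4321 -0.0939  0.018 ]
scene steel [  0   0  48  37 732] [ 0.4154 -0.1092  0.018 ]
t 30.15 p [ 0.6754 -0.1453  0.2151] yaw 0.0758 toolz [ 0.009 -0.001 -1.   ] F [ 0.1  0.3 -1.3] M [ 0.05  0.04 -0.  ] g 69.4 0.0 q [ 0.49  0.48 -0.43  1.43  0.21  1.27 -1.46]
scene 327 [305.7 235.4] [ 0.4428 -0.0149  0.019 ] yaw -1.638
scene steel [ 23   8  25  28 327] [ 0.4324 -0.0819  0.018 ]
[-0.707, -0.281, -0.031, 0.002, -0.002, -0.231] rows 3
[-0.562, -0.514, -0.028, 0.002, -0.002, -0.231] rows 3
[-0.012, -0.615, 0.45, 0.0, 0.0, -0.222] rows 3
[0.199, -0.583, 0.45, 0.0, 0.0, -0.222] rows 3
```

play_rows:
  increments:
    - [[-0.7, -0.28, -0.03, 0, 0, -0.23, 0.6], [-0.7, -0.28, -0.03, 0, 0, -0.23, 0.6], [-0.7, -0.28, -0.03, 0, 0, -0.23, 0.6], [-0.7, -0.28, -0.03, 0, 0, -0.23, 0.6]]

```text
time: 30.55
position: [0.6004, -0.1225, 0.2131]
tool_rot: [-3.067, -0.681, -0.0]
ft_force: [0.0, 0.5, -0.1]
grip_width: 0.8
grip_force: 0.0
```

play_rows:
  increments:
    - [[-0.56, -0.51, -0.03, 0, 0, -0.23, 0.2], [-0.56, -0.51, -0.03, 0, 0, -0.23, 0.2], [-0.56, -0.51, -0.03, 0, 0, -0.23, 0.2], [-0.56, -0.51, -0.03, 0, 0, -0.23, 0.2]]

```text
time: 30.95
position: [0.5288, -0.1002, 0.2166]
tool_rot: [2.895, 1.217, 0.002]
ft_force: [-0.3, -0.5, 0.4]
grip_width: 0.611
grip_force: 0.0
```

play_rows:
  increments:
    - [[0.19, -1, 0.4, 0, 0, -0.45, 0.2], [0.19, -1, 0.4, 0, 0, -0.45, 0.2], [0.19, -1, 0.4, 0, 0, -0.45, 0.2], [0.19, -1, 0.4, 0, 0, -0.45, 0.2], [0.19, -1, 0.4, 0, 0, -0.45, 0.2], [0.19, -1, 0.4, 0, 0, -0.45, 0.2]]

```text
time: 31.55
position: [0.4714, -0.0165, 0.1768]
tool_rot: [2.296, 2.144, 0.003]
ft_force: [0.4, -0.8, -0.3]
grip_width: 0.597
grip_force: 0.0
```

```bash
python3 -c "
from plan import *
ctrl.get_image('scene');st();plan([(.437,-.016,.12,1.512),(.437,-.016,.0745,1.512)])"
```

```text
t 31.6 p [ 0.4714 -0.0166  0.1768] yaw 1.5 toolz [ 0.002  0.001 -1.   ] F [ 0.2 -0.4 -0.4] M [-0.03 -0.09  0.02] g 52.3 0.0 q [ 0.67  0.07 -0.7   2.    0.05  1.08 -0.13]
[-0.019, -0.344, 0.567, 0.001, -0.001, -0.008] rows 2
[0.0, 0.0, 0.455, 0.0, 0.0, 0.0] rows 1
```

play_rows:
  increments:
    - [[-0.01, -0.344, 0.2, 0, 0, -0.008, 0.2], [-0.01, -0.344, 0.56, 0, 0, -0.008, 0.2], [-0.01, -0.344, 0.56, 0, 0, -0.008, 0.2], [-0.01, -0.344, 0.56, 0, 0, -0.008, 0.2]]

```text
time: 32.0
position: [0.4368, -0.0151, 0.1211]
tool_rot: [-2.282, -2.158, -0.003]
ft_force: [0.6, -0.5, 0.8]
grip_width: 0.598
grip_force: 0.0
```

play_rows:
  increments:
    - [[-0.01, 0, 0.2, 0, 0, 0, 0.2], [-0.01, 0, 0.35, 0, 0, 0, 0.2], [-0.01, 0, 0.45, 0, 0, 0, 0.2], [-0.01, 0, 0.45, 0, 0, 0, 0.2], [-0.01, 0, 0.45, 0, 0, 0, 0.2]]

```text
time: 32.5
position: [0.4373, -0.0161, 0.0766]
tool_rot: [2.28, 2.159, 0.004]
ft_force: [0.3, 0.1, 0.3]
grip_width: 0.598
grip_force: 0.0
```

```bash
python3 -c "
from plan import *
st();plan([(.437,-.016,.0745,1.512)])"
```

```text
t 32.5 p [ 0.4373 -0.0161  0.0766] yaw 1.5164 toolz [ 0.003  0.001 -1.   ] F [0.3 0.1 0.3] M [-0.06 -0.05 -0.04] g 52.0 0.0 q [ 0.65  0.16 -0.7   2.16  0.14  0.86 -0.19]
[0.001, -0.004, 0.021, 0.002, -0.0, 0.003] rows 1
```

play_rows:
  increments:
    - [[0, 0, 0.02, 0, 0, 0, 0.2], [0, 0, 0.02, 0, 0, 0, 0.2], [0, 0, 0.02, 0, 0, 0, -1], [0, 0, 0.02, 0, 0, 0, -1], [0, 0, 0.02, 0, 0, 0, -1], [0, 0, 0.02, 0, 0, 0, -1], [0, 0, 0.02, 0, 0, 0, -1], [0, 0, 0.02, 0, 0, 0, -1]]
  squeeze: 58

```text
time: 33.3
position: [0.4363, -0.0162, 0.0738]
tool_rot: [2.28, 2.16, 0.002]
ft_force: [-0.6, -0.3, -0.1]
grip_width: 0.2
grip_force: 58.0
```

```bash
python3 -c "
from plan import *
st()"
```

```text
t 33.3 p [ 0.4363 -0.0162  0.0738] yaw 1.5169 toolz [ 0.001  0.    -1.   ] F [-0.6 -0.3 -0.1] M [-0.02 -0.04  0.01] g 17.4 58.0 q [ 0.65  0.17 -0.7   2.16  0.14  0.85 -0.19]
```

```bash
cat >> plan.py <<'E'
NUT=np.array([.672,-.1447])
def wp(phi,z=.135,d=.111,lat=0): # TCP pose with nut axis at wrench x=d, wrench yaw phi
    u=np.array([np.cos(phi),np.sin(phi)]);v=np.array([-u[1],u[0]])
    p=NUT-d*u+lat*v;return (p[0],p[1],z,phi+np.pi)
E
python3 -c "
from plan import *
print(wp(.078,.22,.19));plan([(.436,-.016,.16,1.517),(.45,-.09,.22,2.3),wp(.078,.22,.19),wp(.078,.135,.19)])"
```

```text
(np.float64(0.48257768702356124), np.float64(-0.15950497709069728), 0.22, 3.219592653589793)
[0.002, -0.002, -0.862, 0.001, -0.0, -0.0] rows 2
[-0.731, 0.18, -0.6, 0.0, 0.0, -0.498] rows 6
[-0.735, -0.22, 0.0, 0.0, 0.0, -0.585] rows 7
[0.0, 0.0, 0.85, 0.0, 0.0, 0.0] rows 2
```

play_rows:
  increments:
    - [[0, 0, -0.3, 0, 0, 0, -1], [0, 0, -0.6, 0, 0, 0, -1], [0, 0, -0.86, 0, 0, 0, -1], [0, 0, -0.86, 0, 0, 0, -1]]

```text
time: 33.7
position: [0.4383, -0.0163, 0.1626]
tool_rot: [2.276, 2.156, 0.007]
ft_force: [0.6, -0.9, -2.0]
grip_width: 0.201
grip_force: 58.0
```

play_rows:
  increments:
    - [[-0.12, 0.03, -0.1, 0, 0, -0.08, -1], [-0.24, 0.06, -0.2, 0, 0, -0.16, -1], [-0.36, 0.09, -0.3, 0, 0, -0.25, -1], [-0.5, 0.12, -0.4, 0, 0, -0.34, -1], [-0.62, 0.15, -0.5, 0, 0, -0.42, -1], [-0.73, 0.18, -0.6, 0, 0, -0.498, -1], [-0.73, 0.18, -0.6, 0, 0, -0.498, -1]]

```text
time: 34.4
position: [0.4503, -0.0917, 0.2194]
tool_rot: [1.287, 2.864, 0.001]
ft_force: [0.3, -0.3, -2.7]
grip_width: 0.199
grip_force: 58.0
```

play_rows:
  increments:
    - [[-0.12, -0.03, 0, 0, 0, -0.09, -1], [-0.24, -0.06, 0, 0, 0, -0.18, -1], [-0.36, -0.1, 0, 0, 0, -0.27, -1], [-0.48, -0.14, 0, 0, 0, -0.36, -1], [-0.6, -0.18, 0, 0, 0, -0.45, -1], [-0.7, -0.21, 0, 0, 0, -0.54, -1], [-0.735, -0.22, 0, 0, 0, -0.585, -1], [-0.735, -0.22, 0, 0, 0, -0.585, -1]]

```text
time: 35.2
position: [0.4821, -0.1591, 0.218]
tool_rot: [0.116, -3.138, -0.003]
ft_force: [-0.8, 1.3, -2.6]
grip_width: 0.203
grip_force: 58.0
```

```bash
python3 -c "
from plan import *
s=ctrl.get_image('scene');t=ctrl.get_image('top');st();plan([wp(.078,.22,.19),wp(.078,.135,.19)])
cv2.imwrite('pics/t10.png',t[:,:,::-1]);cv2.imwrite('pics/s10.png',s[:,:,::-1])
a=cv2.resize(s[210:350,190:330,::-1],None,fx=4,fy=4,interpolation=cv2.INTER_CUBIC);cv2.imwrite('pics/s10c.png',a)"
```

```text
t 35.3 p [ 0.4821 -0.1586  0.2185] yaw -3.0678 toolz [-0.001  0.002 -1.   ] F [ 0.8  1.5 -2.2] M [ 0.11 -0.02 -0.02] g 17.5 58.0 q [ 0.83  0.11 -0.6   1.88  0.06  1.18  1.86]
[-0.004, -0.009, -0.015, 0.001, -0.0, -0.003] rows 1
[0.0, 0.0, 0.85, 0.0, 0.0, 0.0] rows 2
```

View pics/s10c.png

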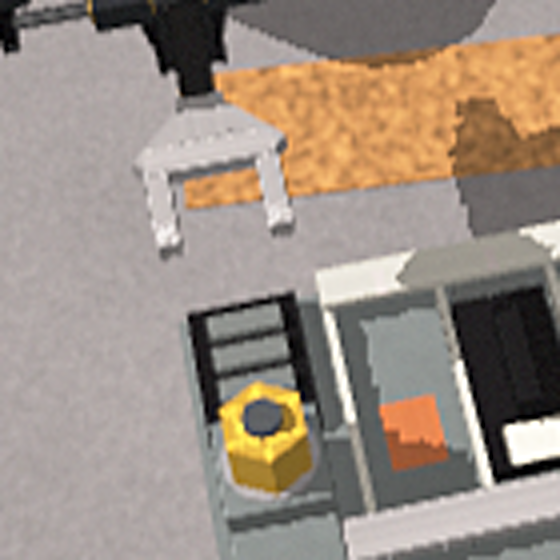

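```bash
python3 -c "
from plan import *;from hexfit import hexfit
s=ctrl.get_state();p=s['position'];R=Ro.from_rotvec(s['tool_rot'])
# tool x = -wrench x, tool y = +wrench... tool z down
for y in(-27.5,27.5):
  for z in(4,16):
    q=p+np.array([0,0,-.0718+z/1e3])+128e-3*np.r_[np.cos(.0738),np.sin(.0738),0]+y*1e-3*np.r_[-np.sin(.0738),np.cos(.0738),0]
    print(y,z,(proj('scene',q)[0]-[190,210]+.5)*4)
r=lambda f:cv2.imread(f)[:,:,::-1].copy()
print(hexfit(dict(scene=r('pics/s10.png'))),hexfit(dict(top=r('pics/t10.png'))))
"
```

```text
-27.5 4 [176.39207607 261.001235  ]
-27.5 16 [173.04142501 247.51812681]
27.5 4 [287.82680883 238.46041854]
27.5 16 [285.46575697 224.86620724]
(array([ 0.67188004, -0.14634612,  0.07795479]), np.float64(19.15625)) (array([ 0.67345084, -0.14619667,  0.03015428]), np.float64(21.109375))
```

play_rows:
  increments:
    - [[0, -0.005, 0.3, 0, 0, 0, -1], [0, -0.005, 0.6, 0, 0, 0, -1], [0, -0.005, 0.84, 0, 0, 0, -1], [0, -0.005, 0.84, 0, 0, 0, -1], [0, -0.005, 0.84, 0, 0, 0, -1]]

```text
time: 35.8
position: [0.4828, -0.1594, 0.1359]
tool_rot: [-0.119, 3.139, 0.001]
ft_force: [0.4, -0.7, -3.0]
grip_width: 0.202
grip_force: 58.0
```

```bash
python3 -c "
from plan import *
ctrl.get_image('scene');st();rows([wp(.078,.135,d) for d in(.19,.16,.14,.125,.109)])"
```

```text
t 35.85 p [ 0.4835 -0.1598  0.1368] yaw -3.0657 toolz [ 0.003 -0.    -1.   ] F [ 0.4 -0.7 -2.3] M [ 0.09 -0.02 -0.04] g 17.6 58.0 q [ 0.81  0.21 -0.59  1.96  0.13  1.01  1.81]
[0.009, 0.004, 0.018, -0.0, 0.002, -0.001]
[-0.291, 0.005, 0.019, -0.0, 0.002, -0.001]
[-0.491, 0.005, 0.019, -0.0, 0.002, -0.001]
[-0.641, 0.005, 0.02, -0.0, 0.002, -0.001]
[-0.801, 0.006, 0.02, -0.0, 0.002, -0.001]
```

play_rows:
  increments:
    - [[-0.15, 0.005, 0.01, 0, 0, 0, -1], [-0.29, 0.005, 0.015, 0, 0, 0, -1], [-0.38, 0.005, 0.015, 0, 0, 0, -1], [-0.44, 0.005, 0.015, 0, 0, 0, -1], [-0.5, 0.005, 0.015, 0, 0, 0, -1], [-0.54, 0.005, 0.015, 0, 0, 0, -1], [-0.54, 0.005, 0.015, 0, 0, 0, -1]]

```text
time: 36.55
position: [0.537, -0.1554, 0.1345]
tool_rot: [-0.12, 3.138, 0.001]
ft_force: [-0.4, -1.0, -2.4]
grip_width: 0.203
grip_force: 58.0
```

```bash
python3 -c "
from plan import *
st();rows([wp(.078,.135,d) for d in(.135,.125,.109)])"
```

```text
t 36.55 p [ 0.537  -0.1554  0.1345] yaw -3.0651 toolz [ 0.002  0.    -1.   ] F [-0.4 -1.  -2.4] M [ 0.14 -0.04  0.07] g 17.7 58.0 q [ 0.74  0.32 -0.58  1.84  0.2   1.04  1.73]
[-0.004, 0.001, -0.005, 0.0, 0.001, -0.001]
[-0.104, 0.001, -0.005, 0.0, 0.001, -0.001]
[-0.264, 0.002, -0.005, 0.0, 0.001, -0.001]
```

play_rows:
  increments:
    - [[-0.05, 0, 0, 0, 0, 0, -1], [-0.1, 0, 0, 0, 0, 0, -1], [-0.15, 0, 0, 0, 0, 0, -1], [-0.2, 0, 0, 0, 0, 0, -1], [-0.24, 0, 0, 0, 0, 0, -1], [-0.26, 0, 0, 0, 0, 0, -1], [-0.26, 0, 0, 0, 0, 0, -1]]

```text
time: 37.25
position: [0.5629, -0.1533, 0.1344]
tool_rot: [-0.12, 3.138, 0.001]
ft_force: [-0.3, -0.0, -2.3]
grip_width: 0.2
grip_force: 58.0
```

```bash
python3 -c "
from plan import *
st();rows([wp(.078-a,.1345,.109) for a in(0,.1,.2,.3,.4,.5,.6)])"
```

```text
t 37.25 p [ 0.5629 -0.1533  0.1344] yaw -3.0649 toolz [ 0.001  0.    -1.   ] F [-0.3 -0.  -2.3] M [ 0.16 -0.06 -0.01] g 17.4 58.0 q [ 0.71  0.37 -0.58  1.78  0.23  1.06  1.7 ]
[-0.005, 0.001, -0.001, 0.0, 0.001, -0.001]
[-0.01, 0.11, -0.001, 0.0, 0.001, 0.063]
[-0.026, 0.217, -0.001, 0.0, 0.001, 0.126]
[-0.053, 0.323, -0.001, 0.0, 0.001, 0.19]
[-0.09, 0.425, -0.001, 0.0, 0.001, 0.254]
[-0.137, 0.524, -0.001, 0.0, 0.001, 0.317]
[-0.194, 0.617, -0.001, 0.001, 0.001, 0.381]
```

play_rows:
  increments:
    - [[-0.007, 0.055, 0, 0, 0, 0.032, -1], [-0.01, 0.11, 0, 0, 0, 0.064, -1], [-0.018, 0.165, 0, 0, 0, 0.096, -1], [-0.026, 0.217, 0, 0, 0, 0.127, -1], [-0.04, 0.27, 0, 0, 0, 0.159, -1], [-0.053, 0.323, 0, 0, 0, 0.191, -1], [-0.09, 0.425, 0, 0, 0, 0.255, -1], [-0.09, 0.425, 0, 0, 0, 0.255, -1]]

```text
time: 38.05
position: [0.568, -0.1096, 0.1344]
tool_rot: [0.506, 3.1, -0.0]
ft_force: [-1.9, -1.8, -2.6]
grip_width: 0.201
grip_force: 58.0
```

```bash
python3 -c "
from plan import *
st();rows([wp(.078-a,.1345,.109) for a in(.4,.5,.6,.7,.8)])"
```

```text
t 38.05 p [ 0.568  -0.1096  0.1344] yaw 2.8183 toolz [ 0. -0. -1.] F [-1.9 -1.8 -2.6] M [-0.09  0.19 -0.11] g 17.5 58.0 q [ 0.6   0.35 -0.53  1.79  0.2   1.05  1.24]
[-0.007, -0.004, -0.001, -0.0, 0.0, -0.001]
[-0.012, 0.105, -0.001, -0.0, 0.0, 0.063]
[-0.028, 0.213, -0.001, -0.0, 0.0, 0.126]
[-0.055, 0.319, -0.001, -0.0, 0.0, 0.19]
[-0.093, 0.421, -0.001, 0.0, 0.0, 0.254]
```

play_rows:
  increments:
    - [[-0.009, 0.05, 0, 0, 0, 0.032, -1], [-0.012, 0.105, 0, 0, 0, 0.064, -1], [-0.02, 0.16, 0, 0, 0, 0.096, -1], [-0.028, 0.213, 0, 0, 0, 0.127, -1], [-0.04, 0.266, 0, 0, 0, 0.159, -1], [-0.055, 0.319, 0, 0, 0, 0.191, -1], [-0.093, 0.421, 0, 0, 0, 0.255, -1], [-0.093, 0.421, 0, 0, 0, 0.255, -1]]

```text
time: 38.85
position: [0.5903, -0.0728, 0.1343]
tool_rot: [-1.11, -2.939, -0.001]
ft_force: [-0.6, -1.2, -2.1]
grip_width: 0.2
grip_force: 58.0
```

```bash
python3 -c "
from plan import *
st();rows([wp(.078-a,.1345,.109) for a in(.8,.85,.9,.95,1.0,1.05,1.1)])"
```

```text
t 38.85 p [ 0.5903 -0.0728  0.1343] yaw 2.4195 toolz [ 0.  0. -1.] F [-0.6 -1.2 -2.1] M [-0.    0.18 -0.06] g 17.4 58.0 q [ 0.48  0.37 -0.48  1.76  0.19  1.06  0.78]
[0.002, 0.0, -0.002, 0.0, -0.0, -0.0]
[0.001, 0.055, -0.002, 0.0, -0.0, 0.032]
[-0.003, 0.109, -0.002, 0.0, -0.0, 0.064]
[-0.01, 0.163, -0.002, 0.0, -0.0, 0.095]
[-0.02, 0.217, -0.002, 0.0, -0.0, 0.127]
[-0.032, 0.27, -0.002, 0.0, -0.0, 0.159]
[-0.047, 0.322, -0.002, 0.0, -0.0, 0.191]
```

play_rows:
  increments:
    - [[0, 0.028, 0, 0, 0, 0.016, -1], [0, 0.055, 0, 0, 0, 0.032, -1], [-0.002, 0.082, 0, 0, 0, 0.048, -1], [-0.003, 0.109, 0, 0, 0, 0.064, -1], [-0.006, 0.136, 0, 0, 0, 0.08, -1], [-0.01, 0.163, 0, 0, 0, 0.095, -1], [-0.01, 0.163, 0, 0, 0, 0.095, -1]]

```text
time: 39.55
position: [0.6023, -0.0619, 0.1344]
tool_rot: [1.33, 2.845, 0.001]
ft_force: [-0.4, 1.1, -2.4]
grip_width: 0.2
grip_force: 58.0
```

```bash
python3 -c "
from plan import *
st();rows([wp(.078-a,.1345,.109) for a in(.95,.98,1.01,1.04,1.07,1.1)])"
```

```text
t 39.55 p [ 0.6023 -0.0619  0.1344] yaw 2.2669 toolz [ 0.001  0.    -1.   ] F [-0.4  1.1 -2.4] M [ 0.27 -0.01  0.04] g 17.4 58.0 q [ 0.43  0.39 -0.45  1.73  0.19  1.07  0.61]
[0.007, 0.001, -0.001, 0.001, 0.0, -0.002]
[0.007, 0.034, -0.001, 0.001, 0.0, 0.017]
[0.005, 0.066, -0.001, 0.001, 0.0, 0.036]
[0.003, 0.099, -0.001, 0.001, 0.0, 0.056]
[-0.0, 0.132, -0.001, 0.001, 0.0, 0.075]
[-0.005, 0.164, -0.001, 0.001, 0.0, 0.094]
```

Not at the stop yet, so I'll go on in small steps.

play_rows:
  increments:
    - [[0.004, 0.016, 0, 0, 0, 0.01, -1], [0.005, 0.033, 0, 0, 0, 0.019, -1], [0.005, 0.05, 0, 0, 0, 0.029, -1], [0.005, 0.066, 0, 0, 0, 0.038, -1], [0.005, 0.066, 0, 0, 0, 0.038, -1]]

```text
time: 40.05
position: [0.6072, -0.0578, 0.1346]
tool_rot: [1.414, 2.803, 0.001]
ft_force: [1.6, -1.6, -4.2]
grip_width: 0.2
grip_force: 58.0
```

play_rows:
  increments:
    - [[0, 0.016, 0, 0, 0, 0.01, -1], [0, 0.033, 0, 0, 0, 0.019, -1], [0, 0.05, 0, 0, 0, 0.029, -1], [-0.002, 0.066, 0, 0, 0, 0.038, -1], [-0.002, 0.066, 0, 0, 0, 0.038, -1]]

```text
time: 40.55
position: [0.6125, -0.054, 0.1346]
tool_rot: [1.497, 2.76, 0.001]
ft_force: [2.2, -3.3, -4.3]
grip_width: 0.201
grip_force: 58.0
```

```bash
python3 -c "
from plan import *
st();rows([wp(.078-a,.1345,.109) for a in(1.0,1.05,1.1,1.15,1.2)])"
```

```text
t 40.55 p [ 0.6125 -0.054   0.1346] yaw 2.1475 toolz [ 0.002 -0.    -1.   ] F [ 2.2 -3.3 -4.3] M [-0.53 -0.43  0.05] g 17.5 58.0 q [ 0.4   0.4  -0.43  1.71  0.19  1.07  0.48]
[0.002, -0.075, 0.0, 0.001, 0.001, -0.046]
[0.005, -0.02, 0.001, 0.001, 0.001, -0.014]
[0.005, 0.034, 0.001, 0.001, 0.001, 0.018]
[0.002, 0.089, 0.001, 0.001, 0.001, 0.05]
[-0.004, 0.143, 0.001, 0.001, 0.001, 0.081]
```

play_rows:
  increments:
    - [[0.004, 0.016, 0, 0, 0, 0.01, -1], [0.004, 0.033, 0, 0, 0, 0.02, -1], [0.004, 0.033, 0, 0, 0, 0.02, -1]]

```text
time: 40.85
position: [0.6151, -0.052, 0.1346]
tool_rot: [1.541, 2.736, 0.0]
ft_force: [2.6, -5.0, -2.7]
grip_width: 0.198
grip_force: 58.0
```

play_rows:
  increments:
    - [[0.001, 0.016, 0, 0, 0, 0.01, -1], [0.001, 0.033, 0, 0, 0, 0.02, -1], [0.001, 0.033, 0, 0, 0, 0.02, -1]]

```text
time: 41.15
position: [0.6174, -0.0501, 0.1344]
tool_rot: [1.584, 2.712, -0.001]
ft_force: [1.1, -4.4, -2.8]
grip_width: 0.202
grip_force: 58.1
```

```bash
python3 -c "
from plan import *
s=ctrl.get_image('scene');t=ctrl.get_image('top');cv2.imwrite('pics/s11.png',s[:,:,::-1]);cv2.imwrite('pics/t11.png',t[:,:,::-1])
st();rows([wp(.078-a,.1345,.109) for a in(1.0,1.05,1.1,1.15,1.2)])"
```

```text
t 41.25 p [ 0.6174 -0.0502  0.1344] yaw 2.085 toolz [ 0.001 -0.001 -1.   ] F [ 0.9 -4.9 -3. ] M [-0.94 -0.27  0.39] g 17.3 58.1 q [ 0.38  0.41 -0.42  1.69  0.19  1.08  0.41]
[-0.011, -0.135, -0.001, -0.0, 0.001, -0.086]
[-0.005, -0.081, -0.001, -0.0, 0.001, -0.054]
[-0.002, -0.027, -0.001, 0.0, 0.001, -0.022]
[-0.002, 0.028, -0.001, 0.0, 0.001, 0.01]
[-0.004, 0.082, -0.001, 0.0, 0.001, 0.042]
```

play_rows:
  increments:
    - [[0, 0.016, 0, 0, 0, 0.01, -1], [0, 0.033, 0, 0, 0, 0.02, -1], [0, 0.033, 0, 0, 0, 0.02, -1]]

```text
time: 41.55
position: [0.6197, -0.0484, 0.1342]
tool_rot: [-1.625, -2.688, 0.002]
ft_force: [-0.3, -4.9, -2.3]
grip_width: 0.202
grip_force: 58.2
```

```bash
cat >> plan.py <<'E'
def tq():
    s=ctrl.get_state();r=s["position"][:2]-NUT;F=s["ft_force"];print("torque about nut",round(r[0]*F[1]-r[1]*F[0]+s["torque"][2],2))
E
python3 -c "
from plan import *
st();tq();rows([wp(.078-a,.1345,.109) for a in(1.15,1.2)])
# bar near edge: brightness profile in top view along chassis x at y=-62 (right bay), before/after
for f in('top0','t11'):
  g=cv2.cvtColor(cv2.imread(f'pics/{f}.png'),cv2.COLOR_BGR2GRAY).astype(float)
  for Y in(-62,75):
    xs=np.arange(45,110,3);c,s=np.cos(CH[2]),np.sin(CH[2])
    uv=proj('top',[(CH[0]+c*x/1e3-s*Y/1e3,CH[1]+s*x/1e3+c*Y/1e3,.032) for x in xs]).astype(np.float32)
    print(f,Y,cv2.remap(g.astype(np.float32),uv[:,0],uv[:,1],cv2.INTER_LINEAR).ravel().astype(int))
"
```

```text
t 41.55 p [ 0.6197 -0.0484  0.1342] yaw 2.054 toolz [-0.001 -0.001 -1.   ] F [-0.3 -4.9 -2.3] M [-1.04  0.01  0.63] g 17.6 58.2 q [ 0.37  0.42 -0.42  1.69  0.19  1.08  0.38]
torque about nut 0.92
[-0.006, -0.001, -0.003, -0.001, 0.0, -0.01]
[-0.006, 0.053, -0.003, -0.001, 0.0, 0.022]
top0 -62 [ 67  65  65  75  97 110 121 142 153 148 154 164 167 168 170 172 170 156
 139 129 127 127]
top0 75 [113 113 113 113 113 114 125 149 156 146 150 160 163 165 165 165 163 149
 136 131 129 128]
t11 -62 [72 72 72 73 74 77 83 88 90 90 90 90 92 91 90 88 85 81 79 75 70 66]
t11 75 [129 120  99  86  87 100 113 123 135 144 145 134 124 123 123 126 132 138
 139 140 137 135]
```

```bash
python3 -c "
from plan import *
rows([wp(.078-a,.1345,.109) for a in(1.12,1.08,1.04)])"
```

```text
[-0.007, -0.034, -0.003, -0.001, 0.0, -0.029]
[-0.009, -0.078, -0.003, -0.001, 0.0, -0.054]
[-0.014, -0.121, -0.002, -0.001, 0.0, -0.08]
```

play_rows:
  increments:
    - [[-0.002, -0.034, 0, 0, 0, -0.025, -1], [-0.004, -0.07, 0, 0, 0, -0.05, -1], [-0.006, -0.1, 0, 0, 0, -0.065, -1], [-0.006, -0.1, 0, 0, 0, -0.065, -1], [-0.006, -0.1, 0, 0, 0, -0.065, -1]]

```text
time: 42.05
position: [0.6117, -0.0532, 0.1345]
tool_rot: [1.487, 2.767, 0.001]
ft_force: [0.4, -3.4, -3.5]
grip_width: 0.202
grip_force: 58.0
```

```bash
python3 -c "
from plan import *
st();tq();rows([wp(.078-1.05,.1345,d) for d in(.109,.12,.15,.17,.2)])"
```

```text
t 42.05 p [ 0.6117 -0.0532  0.1345] yaw 2.155 toolz [ 0.001  0.    -1.   ] F [ 0.4 -3.4 -3.5] M [-0.75 -0.07 -0.1 ] g 17.6 58.0 q [ 0.4   0.4  -0.44  1.71  0.19  1.07  0.49]
torque about nut 0.07
[-0.006, -0.018, -0.0, 0.0, 0.0, -0.009]
[0.104, -0.019, -0.0, 0.0, 0.0, -0.009]
[0.404, -0.024, -0.0, 0.0, 0.0, -0.009]
[0.604, -0.027, -0.0, 0.0, 0.0, -0.009]
[0.904, -0.031, -0.001, 0.0, 0.0, -0.009]
```

play_rows:
  increments:
    - [[0, -0.02, 0, 0, 0, -0.012, -1], [0.05, -0.022, 0, 0, 0, -0.012, -1], [0.12, -0.022, 0, 0, 0, -0.012, -1]]

```text
time: 42.35
position: [0.6057, -0.049, 0.1353]
tool_rot: [1.459, 2.772, -0.002]
ft_force: [5.8, -9.4, -2.8]
grip_width: 0.198
grip_force: 58.0
```

```bash
python3 -c "
from plan import *
st();tq();rows([wp(.078-1.04,.1345,d) for d in(.12,.155,.17)])"
```

```text
t 42.35 p [ 0.6057 -0.049   0.1353] yaw 2.1723 toolz [ 0.007 -0.005 -1.   ] F [ 5.8 -9.4 -2.8] M [-1.93 -1.26 -0.02] g 17.2 58.0 q [ 0.4   0.39 -0.44  1.73  0.19  1.06  0.5 ]
torque about nut 0.05
[0.036, -0.004, 0.007, 0.002, 0.005, -0.005]
[0.386, -0.006, 0.004, 0.002, 0.005, -0.005]
[0.536, -0.007, 0.003, 0.002, 0.005, -0.005]
```

play_rows:
  increments:
    - [[0.03, 0, 0, 0, 0, 0, -1], [0.06, 0, 0, 0, 0, 0, -1], [0.06, 0, 0, 0, 0, 0, -1], [0.06, 0, 0, 0, 0, 0, -1]]

```text
time: 42.75
position: [0.5991, -0.038, 0.1341]
tool_rot: [-1.458, -2.781, -0.002]
ft_force: [-2.2, -0.5, -2.0]
grip_width: 0.202
grip_force: 58.0
```

```bash
python3 -c "
from plan import *
st();tq();s=ctrl.get_image('scene');cv2.imwrite('pics/s12.png',s[:,:,::-1])
cv2.imwrite('pics/s12c.png',cv2.resize(s[220:360,200:400,::-1],None,fx=4,fy=4,interpolation=cv2.INTER_CUBIC))"
```

```text
t 42.75 p [ 0.5991 -0.038   0.1341] yaw 2.176 toolz [-0.001  0.002 -1.   ] F [-2.2 -0.5 -2. ] M [ 0.04  0.55 -0.35] g 17.5 58.0 q [ 0.39  0.38 -0.45  1.74  0.18  1.06  0.49]
torque about nut -0.08
```

View pics/s12c.png

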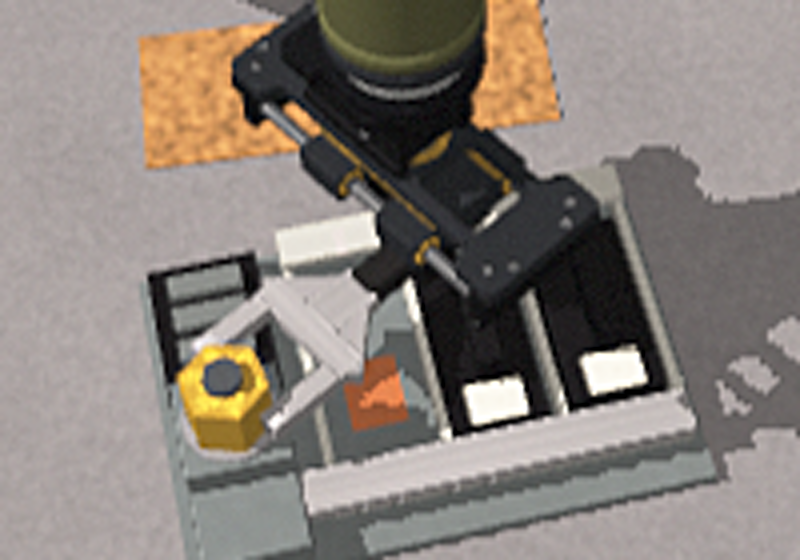

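The wrench came free of the nut without turning it. The bar now lies over the heels, its near edge close to the labels at crop (495,400) and (613,370). I'll pull the wrench clear and lift it.

play_rows:
  increments:
    - [[0.1, 0, 0, 0, 0, 0, -1], [0.2, 0, 0, 0, 0, 0, -1], [0.3, 0, 0, 0, 0, 0, -1], [0.36, 0, 0, 0, 0, 0, -1], [0.36, 0, -0.2, 0, 0, 0, -1], [0.36, 0, -0.6, 0, 0, 0, -1], [0.36, 0, -0.9, 0, 0, 0, -1], [0.36, 0, -0.9, 0, 0, 0, -1]]

```text
time: 43.6
position: [0.5821, -0.0088, 0.2298]
tool_rot: [1.454, 2.773, 0.008]
ft_force: [-0.3, 0.7, -2.8]
grip_width: 0.201
grip_force: 58.0
```

```bash
python3 -c "
from plan import *;from hexfit import hexfit
s=ctrl.get_image('scene');t=ctrl.get_image('top');st();cv2.imwrite('pics/t13.png',t[:,:,::-1])
print(hexfit(dict(scene=s)),hexfit(dict(top=t)))
plan([(.5,-.01,.22,1.85),(.437,-.016,.16,1.517),(.437,-.016,.0765,1.517)])
g=cv2.cvtColor(t,cv2.COLOR_RGB2GRAY).astype(np.float32)
for n,im in(('top',t),('scene',s)):
  g=cv2.cvtColor(im,cv2.COLOR_RGB2GRAY).astype(np.float32)
  for Y in(-62,-80):
    xs=np.arange(45,110,3);c,q=np.cos(CH[2]),np.sin(CH[2])
    uv=proj(n,[(CH[0]+c*x/1e3-q*Y/1e3,CH[1]+q*x/1e3+c*Y/1e3,.032) for x in xs]).astype(np.float32)
    print(n,Y,cv2.remap(g,uv[:,0],uv[:,1],cv2.INTER_LINEAR).ravel().astype(int))
"
```

```text
t 43.7 p [ 0.5795 -0.0094  0.225 ] yaw 2.1756 toolz [ 0.003 -0.    -1.   ] F [-0.2  1.1 -2.9] M [ 0.13 -0.06 -0.01] g 17.6 58.0 q [ 0.39  0.25 -0.48  1.71  0.12  1.21  0.48]
(array([ 0.67191786, -0.14659985,  0.23789545]), np.float64(18.796875)) (array([ 0.67346066, -0.14647396,  0.22721757]), np.float64(22.484375))
[0.447, -0.658, 0.048, 0.002, 0.001, 0.207] rows 3
[0.116, -0.622, 0.6, 0.0, 0.0, 0.212] rows 3
[0.0, 0.0, 0.835, 0.0, 0.0, 0.0] rows 2
top -62 [ 88  89  89  87  88  88  89  89  88  86  84  81  77  76  73  70  67  63
  58  65  93 121]
top -80 [ 84  89  91  94  95  98 100 104 107 114 119 114  97  82  83  90 102 121
 133 135 135 134]
scene -62 [ 89  91  90  87 111 189 194 194 198 195 203 203 164 130 120  88  85 129
 145 142 145 144]
scene -80 [ 90  91  92  90 101 187 195 194 196 197 202 203 170 138 119  89  84 135
 145 144 144 142]
```

play_rows:
  increments:
    - [[0.15, -0.22, 0, 0, 0, 0.07, -1], [0.3, -0.44, 0, 0, 0, 0.14, -1], [0.45, -0.66, 0.05, 0, 0, 0.207, -1], [0.45, -0.66, 0.05, 0, 0, 0.207, -1]]

```text
time: 44.1
position: [0.495, -0.0104, 0.2164]
tool_rot: [-1.89, -2.504, 0.007]
ft_force: [0.1, -0.5, -2.2]
grip_width: 0.202
grip_force: 58.0
```

play_rows:
  increments:
    - [[0.04, -0.2, 0.15, 0, 0, 0.07, -1], [0.08, -0.4, 0.35, 0, 0, 0.14, -1], [0.116, -0.62, 0.6, 0, 0, 0.212, -1], [0.116, -0.62, 0.6, 0, 0, 0.212, -1], [0.116, -0.62, 0.6, 0, 0, 0.212, -1]]

```text
time: 44.6
position: [0.4363, -0.0161, 0.1582]
tool_rot: [-2.278, -2.162, -0.0]
ft_force: [1.1, -0.3, -1.7]
grip_width: 0.202
grip_force: 58.0
```

```bash
python3 -c "
from plan import *
ctrl.get_image('top');st();plan([(.437,-.016,.0765,1.517)])"
```

```text
t 44.65 p [ 0.4376 -0.016   0.1592] yaw 1.5188 toolz [ 0.002  0.001 -1.   ] F [ 0.2 -0.5 -2.2] M [ 0.08 -0.18 -0.04] g 18.0 58.0 q [ 0.43  0.   -0.45  2.1  -0.    1.04 -0.07]
[-0.001, -0.007, 0.827, 0.001, -0.0, 0.001] rows 2
```

play_rows:
  increments:
    - [[0, 0, 0.3, 0, 0, 0, -1], [0, 0, 0.55, 0, 0, 0, -1], [0, 0, 0.7, 0, 0, 0, -1], [0, 0, 0.78, 0, 0, 0, -1], [0, 0, 0.82, 0, 0, 0, -1], [0, 0, 0.84, 0, 0, 0, -1], [0, 0, 0.84, 0, 0, 0, -1], [0, 0, 0.84, 0, 0, 0, -1]]

```text
time: 45.45
position: [0.4376, -0.0162, 0.076]
tool_rot: [2.279, 2.16, 0.003]
ft_force: [0.2, -1.3, -2.9]
grip_width: 0.198
grip_force: 58.0
```

```bash
python3 -c "
from plan import *
st()"
```

```text
t 45.45 p [ 0.4376 -0.0162  0.076 ] yaw 1.517 toolz [ 0.003  0.    -1.   ] F [ 0.2 -1.3 -2.9] M [ 0.07 -0.15  0.  ] g 17.2 58.0 q [ 0.41  0.13 -0.45  2.17  0.08  0.85 -0.14]
```

play_rows:
  increments:
    - [[0, 0, 0.01, 0, 0, 0, -1], [0, 0, 0.02, 0, 0, 0, -1], [0, 0, 0.024, 0, 0, 0, -1], [0, 0, 0.024, 0, 0, 0, -1]]

```text
time: 45.85
position: [0.4374, -0.0162, 0.0737]
tool_rot: [2.279, 2.16, 0.002]
ft_force: [-1.7, 0.1, 4.5]
grip_width: 0.207
grip_force: 58.0
```

play_rows:
  increments:
    - [[0, 0, 0, 0, 0, 0, -0.4], [0, 0, 0, 0, 0, 0, -0.2], [0, 0, 0, 0, 0, 0, 0], [0, 0, 0, 0, 0, 0, 0], [0, 0, 0, 0, 0, 0, 0], [0, 0, -0.3, 0, 0, 0, 0], [0, 0, -0.6, 0, 0, 0, 0], [0, 0, -1, 0, 0, 0, 0]]

```text
time: 46.65
position: [0.4356, -0.0161, 0.1728]
tool_rot: [-2.279, -2.16, 0.001]
ft_force: [-0.1, -0.1, -0.1]
grip_width: 0.504
grip_force: 0.0
```

play_rows:
  increments:
    - [[0.2, -0.6, -0.7, 0, 0, 0, 0], [0.3, -0.9, -1, 0, 0, 0, 0], [0.3, -0.9, -1, 0, 0, 0, 0], [0.3, -0.9, -1, 0, 0, 0, 0]]

```text
time: 47.05
position: [0.3563, 0.0177, 0.2717]
tool_rot: [-2.283, -2.155, 0.005]
ft_force: [10.3, 2.4, 0.5]
grip_width: 0.499
grip_force: 0.0
```

play_rows:
  increments:
    - [[1, 0.5, 0, 0, 0, 0, 0], [1, 0.5, 0, 0, 0, 0, 0], [1, 0.5, 0, 0, 0, 0, 0], [1, 0.5, 0, 0, 0, 0, 0]]

```text
time: 47.45
position: [0.4118, 0.1178, 0.2697]
tool_rot: [-2.273, -2.163, 0.007]
ft_force: [-0.0, -0.6, -0.6]
grip_width: 0.498
grip_force: 0.0
```

play_rows:
  increments:
    - [[1, 0.5, 0, 0, 0, 0, 0], [1, 0.5, 0, 0, 0, 0, 0], [1, 0.5, 0, 0, 0, 0, 0], [1, 0.5, 0, 0, 0, 0, 0]]

```text
time: 47.85
position: [0.467, 0.2132, 0.2691]
tool_rot: [-2.276, -2.16, 0.009]
ft_force: [-0.4, -0.5, -0.3]
grip_width: 0.501
grip_force: 0.0
```

```bash
python3 -c "
from wr import *;from hexfit import hexfit
t=ctrl.get_image('top');s=ctrl.get_image('scene');st()
handle('top',t,(306,258,345,280));handle('scene',s,(282,225,332,248));steel('top',t,(330,250,378,288))
print(hexfit(dict(scene=s)),hexfit(dict(top=t)))
for n,im in(('top',t),('scene',s)):
  g=cv2.cvtColor(im,cv2.COLOR_RGB2GRAY).astype(np.float32)
  for Y in(-62,0,62):
    xs=np.arange(45,110,3);c,q=np.cos(CH[2]),np.sin(CH[2])
    uv=proj(n,[(CH[0]+c*x/1e3-q*Y/1e3,CH[1]+q*x/1e3+c*Y/1e3,.032) for x in xs]).astype(np.float32)
    print(n,Y,cv2.remap(g,uv[:,0],uv[:,1],cv2.INTER_LINEAR).ravel().astype(int))
"
```

```text
t 47.95 p [0.4666 0.2108 0.2693] yaw 1.5151 toolz [-0.006 -0.002 -1.   ] F [ 0.4 -0.4  0.2] M [-0.   -0.12 -0.02] g 43.6 0.0 q [-0.08  0.06 -0.41  1.8   0.03  1.29 -0.55]
top 154 [326.3 268.6] [ 0.4376 -0.0165  0.019 ] yaw -1.631
scene 326 [305.7 235.8] [ 0.4438 -0.0149  0.019 ] yaw -1.633
top steel [ 11   7  31  26 370] [ 0.433  -0.0933  0.018 ]
(array([ 0.67193961, -0.14657372,  0.23731512]), np.float64(19.34375)) (array([ 0.67364748, -0.14668441,  0.23664525]), np.float64(18.5625))
top -62 [ 67  68  65  78 119 155 168 169 171 172 174 167 148 126 116 116 122 129
 132 131 129 131]
top 0 [234 230 197 141 140 165 171 171 173 173 172 163 141 122 114 115 120 127
 130 130 129 130]
top 62 [232 207 154 116 130 156 165 166 167 167 167 158 133 115 115 115 120 129
 134 134 132 132]
scene -62 [ 86  87  87  82 108 185 188 188 191 191 196 198 160 125 118  85  81 124
 139 138 138 139]
scene 0 [245 249 235  72  88 198 190 191 195 190 193 199 150 101  98  84  88 130
 140 137 138 141]
scene 62 [249 240 109   0  69 184 183 183 187 185 185 187 172 113  99  82 107 142
 141 140 139 140]
```

```bash
python3 -c "
from bench import ctrl
print(ctrl.close_job())"
```

```text
the job is handed in; nothing more can be done
None
```

I handed the job in at about 48 s of the 210 s; no verdict was shown. Both black packs are flat in the middle and left bays, and the nut was turned to about 2.1 rad by the fingers, then to its stop with the wrench. The bar covers the heels, and the wrench is back flat on the mat in its original place.

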